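# Put the spare funnel away and wedge the lid shut

## Robot

A 6-joint arm with a two-finger parallel gripper is mounted at the origin on the work surface. World frame = base frame: x ahead of the robot, y to its left, z up, the work surface at z = 0. Lengths are in m, angles in rad, forces in N, time in s.
With the tool pointing down it reaches from about 0.35 to 0.775 m from the base axis. Payload 7.3 kg.
Tool frame: the origin (TCP) lies on the centre line of the jaws, within the pads' length; the fingertips stand 25 mm ahead of it and the grasp point (between the pads) lies 6 mm ahead of it; z points along the fingers, y is the direction in which the jaws open and shut (so a half turn about z gives the same grasp; the last joint's range is limited). The gripper opens to 92 mm and grips with 3 to 60 N. Pads are 19 mm wide; open, the fingers measure 130 mm over their backs; the gripper's body (75 mm by 190 mm) begins 47 mm behind the grasp point.
Start: joints at [-1.388, 0.342, 1.524, -0, 1.275, -0.146], TCP at [0.17, -0.497, 0.252] pointing down, gripper open.
Joint ranges: [-2.53, 2.53], [-0.77, 2.02], [0.04, 2.7], [-1, 4.14], [0.28, 2.66], [-3.11, 3.11]. Speed limits (rad/s): [2.57, 2.57, 3.14, 3.14, 3.14, 3.14].

## Interface

Orientations are given as [roll, pitch, yaw] about the fixed x, y, z axes, in that order (R = Rz(yaw) Ry(pitch) Rx(roll)).
In Python, from cell import telemetry, read_camera, workorder gives the robot as it stands.
- The arm moves only by the shell command python3 -m creep 'ROWS' [FORCE]. ROWS is JSON, one flat list of numbers, 5 for each row, row after row: the opening, from 0 (shut) to 1 (fully open), then the shift along the world's x, y, z in m, then the turn about the world's z in rad. A call has 1 to 12 rows; each row shifts and turns the pose as measured when the row begins; what a row does not reach is not made up. A row lasts 1/8 s, in which the tool goes at most 62.5 mm and 10.7 degrees, less where a joint would pass 70% of its speed; a pose out of reach is approached as far as the arm can. A call is refused whole if a number of a shift passes 0.0625 or a number of a turn 0.188, either way. A call with a gripper value outside its range is refused whole. The fingers move at their own pace and stop on an object; FORCE is the grip in N (left out, the last holds). Time passes only in rows, so rows that do not move let the fingers close. It gives the time, the measured TCP pose, the force and the opening at its end, in the units of the state.
- telemetry.observe(): the state, without advancing time (a new reading comes with each control period).
- read_camera(name): name is "scene" or "top" or "wrist"; returns a dict with "image" (400x640x3 uint8, red, green, blue), "fovy" (degrees; the focal length in pixels is half the picture's height over the tangent of half this angle, whatever the lens; pixels are square), "cx", "cy" (the principal point, pixels), "distortion" ([k1, k2, p1, p2, k3] as OpenCV has them; the pictures are not rectified), "R" (3x3) and "t" (3): a world point X has camera coordinates R X + t. Camera axes: x right, y down, z forward; pixel columns grow to the right and rows downward; lengths in m; the calibration is good to about 2 mm. A picture is of the moment at which its call begins. There is no depth.
- workorder.hand_in(): hands the job in, once; it reports no verdict.
The state is a dict: "time": time; "qpos": joint angles; "qvel": joint speeds; "joint_efforts": joint torques, N m; "tool_pos": TCP position; "tool_rot": TCP orientation; "contact_force": force on the tool from outside, world axes, zero at the start; "torque": the same for the moment, N m; "opening": finger opening in m.
Only numpy, scipy, OpenCV 4.12 (cv2) and the standard library are available. Lean on these libraries where they do the work, as an engineer would, in place of code of your own. Each camera call takes 0.05 s, during which the arm holds its last target.

## Task

Stand the spare funnel filter inside the open wooden caddy, rim down and stem up as it stands now. Then take the dovetailed lid by its handle, enter its narrow end in the wide mouth of the tapered way on top of the caddy and slide it home, pushing firmly until it wedges tight in the way. Leave the jar, the pot and the saucers where they stand.

Things in the scene. Friction and masses are not known exactly. Their poses are not given: they have to be found in the camera images.
- caddy: Brown wooden box screwed to the shelf, 140 mm long (its x), 160 wide (y), 111 high, open on top, with the dovetail way above its cavity. Origin: centre of its underside, on the shelf. Inner floor 8 mm above it; cavity 120 (x) by 92 mm (y), up to flat ledges 96 mm above the origin, end walls 3 mm lower. Its +x is the direction in which the lid slides home.
- way_mouth (a point): Middle of the way's wide open mouth: at ledge level, at the caddy's -x end, 70 mm from its centre; axes as the caddy's. Undercut rails 15 mm high run the whole length, 137 mm apart here at ledge level. The lid fits down from above only with its centre 75 mm or more on the -x side of the caddy's centre; else enter it level from -x.
- way_home (a point): Middle of the way at ledge level, above the caddy's origin. The rails stand 120 mm apart here at ledge level and 103 at the far +x end (7 degrees a side) and lean in 30 degrees, so the gap is 16 mm narrower on top. No end stop: both ends are open above the ledges, only the taper stops the lid.
- lid_handle (a point): Centre of the handle of the loose brown wooden lid (about 200 g), straight above the lid's centre, 36 mm above its underside; axes are the lid's. Handle: upright block 16 mm thick along x, 60 mm along y, 44 mm high, standing on the plate (14 to 58 mm above the underside). The lid lies flat on the shelf. Home, this point is 36 mm above point way_home.
- lid_nose (a point): Underside of the lid at the middle of its narrow +x end, which goes in first, 70 mm from the lid's centre. Plate 140 mm long, 14 thick; underneath 103 mm wide here, 120 mid-length, 137 at the -x end; sides bevelled like the way, 16 mm narrower on top. Seated straight, it touches both sides with its ends flush; push 15 to 20 N to wedge it. Lifted 1 mm or askew it binds 5 mm short.
- funnel_mid (a point): Centre, half-way up, of the loose aluminium funnel filter (about 70 g), which stands on its rim on the shelf with the stem up, axis z upright. 80 mm high in all: cup 60 mm in diameter from the bottom to 26 mm, then a cone to 34 mm, then a straight stem 14 mm in diameter from 34 mm to the top at 80 mm. This point is 40 mm above its underside.
- jar: Bystander: glass jar with clamp lid, 92 mm in diameter, 122 mm high; origin at the centre of its underside.
- pot: Bystander: round steel coffee pot with a black handle towards its own +y (reaches 88 mm from the axis), 94 mm in diameter, 132 mm high; origin at the centre of its underside.
- saucers: Bystander: stack of three green saucers, 140 mm in diameter, 31 mm high; origin at the centre of its underside.
There are look-alikes about, which are no part of the job. What is shaped like the part that bears lid_handle but black is not meant.

How it is judged:
By the outcome, as a careful person would: the job done as asked, in the order asked, and still so for the second after the job is handed in, with the robot touching nothing.
It also fails if it takes over 72 s, if anything falls off the work surface, if the arm or the gripper's body presses on something with over 40 N, if the wrist force passes 120 N, or if a joint passes its speed limit or range.

## Working session

There is one attempt and no reset: what is moved stays moved. The work goes in short steps, Python scripts to look and compute and a shell command to move; the robot and the scene stay as the last step left them, time stands still between calls to the robot, and variables do not carry over. Pictures are saved under pics/ and viewed, and the job is handed in when it is done.

```bash
mkdir -p pics; ls; python3 - <<'E'
from cell import telemetry, read_camera
import cv2
print(telemetry.observe())
for n in ["scene","top","wrist"]:
    c=read_camera(n); cv2.imwrite(f"pics/{n}0.png",c["image"][:,:,::-1])
    print(n,{k:(v if k!="image" else v.shape) for k,v in c.items()})
E
```

```text
pics
{'time': 0.0, 'qpos': array([-1.38798742e+00,  3.42710189e-01,  1.52502000e+00, -2.11687515e-05,
        1.27542195e+00, -1.46011279e-01]), 'qvel': array([ 0.00054119, -0.00019308,  0.00015541,  0.00014841, -0.00096983,
        0.00057933]), 'joint_efforts': array([ 1.36288414e-03, -4.31230688e+01, -2.44214398e+01,  7.18992180e-02,
        5.60728332e-02, -1.16232263e-04]), 'tool_pos': array([ 0.1694767 , -0.49649294,  0.25105041]), 'tool_rot': array([-3.14004682e+00, -2.06867268e-04,  3.28826203e-01]), 'contact_force': array([ 0.01220385, -0.2777462 ,  1.08911439]), 'torque': array([-0.00526637, -0.03446005,  0.03923735]), 'opening': 0.0918938335809314}
scene {'image': (400, 640, 3), 'fovy': 52.174173727582115, 'cx': 325.913763171932, 'cy': 198.2340764014893, 'distortion': array([-0.09560212,  0.        ,  0.        ,  0.        ,  0.        ]), 'R': array([[-0.69124102,  0.72232767,  0.02070238],
       [ 0.36433882,  0.37311368, -0.8532546 ],
       [-0.62405375, -0.5822619 , -0.52108349]]), 't': array([ 0.25926607, -0.15580804,  1.81127984])}
top {'image': (400, 640, 3), 'fovy': 46.81107774564558, 'cx': 328.4004557813578, 'cy': 194.20541467271585, 'distortion': array([-0.02930299,  0.        ,  0.        ,  0.        ,  0.        ]), 'R': array([[ 0.07962198, -0.99681225,  0.00506705],
       [-0.97614405, -0.07899912, -0.20224226],
       [ 0.20199785,  0.01115676, -0.97932242]]), 't': array([0.10543965, 0.55085328, 1.39618717])}
wrist {'image': (400, 640, 3), 'fovy': 64.13817127326487, 'cx': 310.8807734924709, 'cy': 197.18054993931446, 'distortion': array([-0.05319228,  0.        ,  0.        ,  0.        ,  0.        ]), 'R': array([[ 0.32220497, -0.94666926, -0.0011314 ],
       [-0.91467972, -0.31162474,  0.25739277],
       [-0.24401839, -0.08189836, -0.9663062 ]]), 't': array([-0.52496893, -0.03179258,  0.38980136])}
```

View pics/scene0.png

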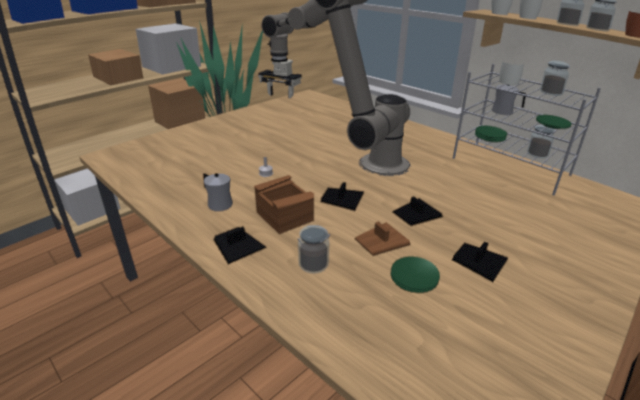

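View pics/top0.png

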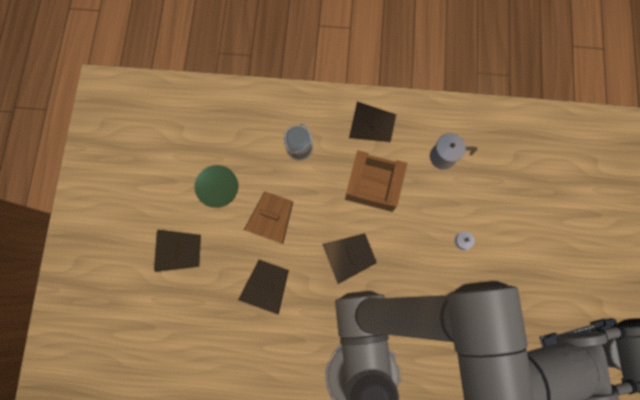

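View pics/wrist0.png

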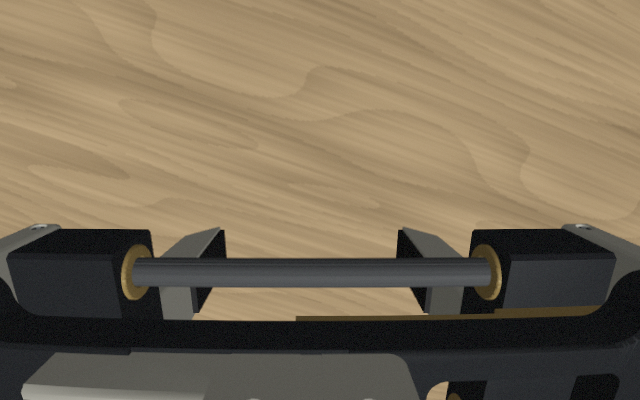

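The top view shows the brown lid near (270,217), caddy near (377,182), funnel near (464,241), pot (449,151), jar (298,141) and saucers (217,186). There are four black look-alike lids. I'll enlarge the regions for measurement.

```bash
cat > h.py <<'E'
import numpy as np, cv2
from cell import telemetry, read_camera
def K(c):
    h=c["image"].shape[0]; f=h/2/np.tan(np.radians(c["fovy"])/2)
    return np.array([[f,0,c["cx"]],[0,f,c["cy"]],[0,0,1]])
def proj(c,P):
    P=np.atleast_2d(np.array(P,float)); r,_=cv2.Rodrigues(np.array(c["R"]))
    return cv2.projectPoints(P,r,np.array(c["t"]),K(c),np.array(c["distortion"]))[0][:,0]
def unp(c,uv,z):
    p=cv2.undistortPoints(np.array(uv,float).reshape(-1,1,2),K(c),np.array(c["distortion"]))[:,0]
    R=np.array(c["R"]);C=-R.T@np.array(c["t"])
    d=np.c_[p,np.ones(len(p))]@R
    return C+d*((z-C[2])/d[:,2])[:,None]
def crop(c,u0,u1,v0,v1,s,name):
    im=c["image"][v0:v1,u0:u1,::-1]
    cv2.imwrite(name,cv2.resize(im,None,fx=s,fy=s,interpolation=cv2.INTER_CUBIC))
E
python3 - <<'E'
from h import *
c=read_camera("top")
crop(c,230,330,180,255,8,"pics/lidtop.png")
crop(c,330,430,140,215,8,"pics/cadtop.png")
crop(c,430,500,215,265,10,"pics/funtop.png")
c=read_camera("scene")
crop(c,240,340,160,235,8,"pics/cadsc.png")
crop(c,340,420,210,260,9,"pics/lidsc.png")
E
```

```text
(no output)
```

View pics/lidtop.png

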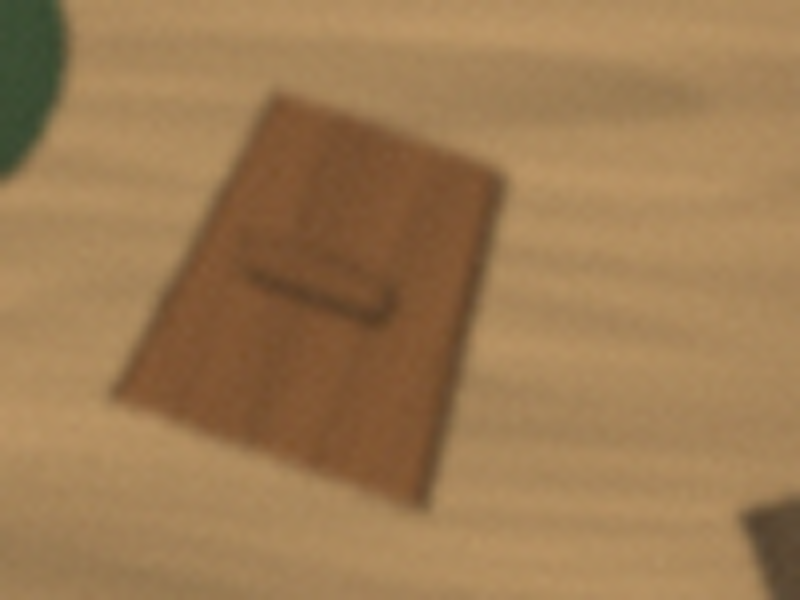

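View pics/cadtop.png

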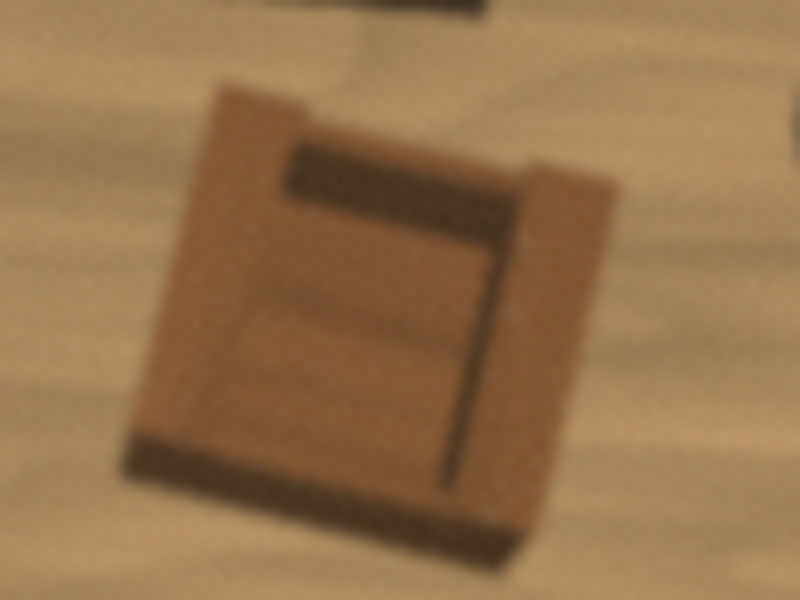

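View pics/funtop.png

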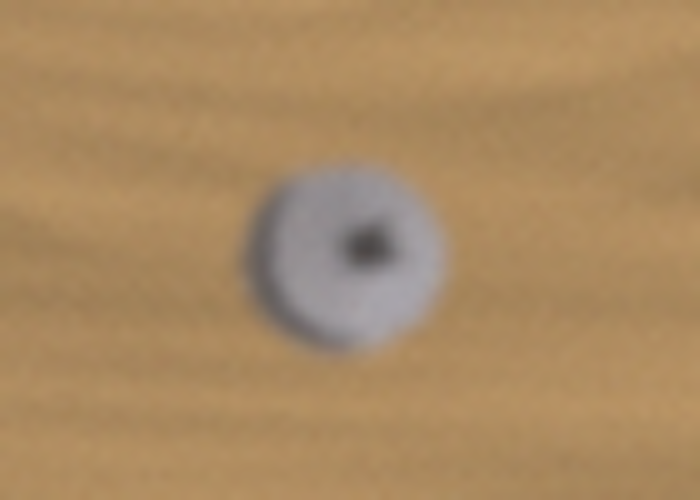

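View pics/cadsc.png

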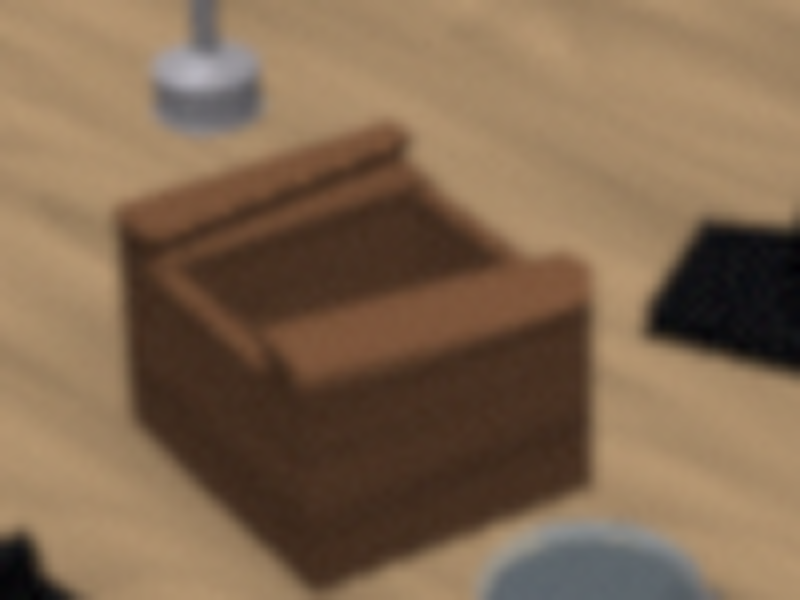

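View pics/lidsc.png

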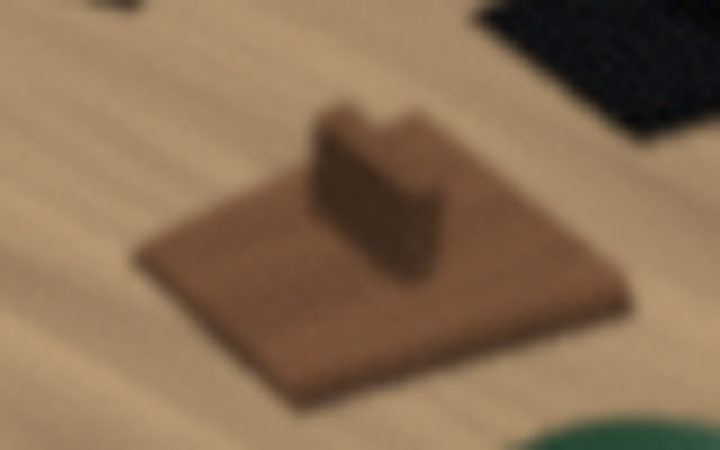

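```bash
cat > fit.py <<'E'
from h import *
from scipy.optimize import least_squares
def W(p,P):
    c,s=np.cos(p[2]),np.sin(p[2]); P=np.atleast_2d(P)
    return np.c_[p[0]+c*P[:,0]-s*P[:,1],p[1]+s*P[:,0]+c*P[:,1],P[:,2]]
def fit(obs,p0):
    def r(p): return np.concatenate([(proj(c,W(p,P))-np.array(uv)).ravel() for c,P,uv in obs])
    s=least_squares(r,p0,loss="soft_l1"); return s.x,r(s.x).reshape(-1,2)
def U(pts,u0,v0,s): return (np.array(pts,float)+.5)/s-.5+[u0,v0]
E
python3 - <<'E'
from fit import *
T=read_camera("top");S=read_camera("scene")
for c in(T,S): print(-np.array(c["R"]).T@c["t"])
a,b,h=.07,.08,.111
ct=(T,[[a,b,h],[a,-b,h],[-a,b,h],[-a,-b,h],[-a,b,0],[-a,-b,0]],U([[215,85],[618,185],[133,437],[532,535],[125,478],[500,572]],330,140,8))
cs=(S,[[a,b,h],[a,b,0],[-a,b,h],[a,-b,h],[a,-b,0],[-a,b,0]],U([[300,388],[318,588],[590,262],[122,212],[138,420],[590,487]],240,160,8))
for o in([ct],[cs],[ct,cs]):
    p,r=fit(o,[.55,0,-.2]);print("caddy",p.round(4),np.abs(r).mean(),);
print(r.round(1).tolist())
n,m=.0515,.0685
lt=(T,[[a,n,0],[a,-n,0],[-a,m,0],[-a,-m,0]],U([[275,90],[505,178],[113,397],[428,509]],230,180,8))
ls=(S,[[a,n,0],[-a,m,0],[a,-n,0]],U([[300,410],[632,308],[133,258]],340,210,9))
for o in([lt],[ls],[lt,ls]):
    p,r=fit(o,[.5,.2,-.2]);print("lid",p.round(4),np.abs(r).mean());
print(r.round(1).tolist())
# handle top centre at z .058
print("lid handle top cam", unp(T,U([[322,275]],230,180,8),.058))
print("funnel top", unp(T,U([[362,245]],430,215,10),.079), "base",unp(T,U([[345,258]],430,215,10),.015))
ref=[[0.55,0.0,0]]
print("jar",unp(T,[[298,135]],.122),"pot",unp(T,[[451,145]],.132))
E
```

```text
[0.24729003 0.13304354 1.47818894]
[1.36631823 0.92549828 0.80551668]
caddy [ 0.5922  0.0063 -0.1672] 0.5434367491141453
caddy [ 0.5936  0.0076 -0.1792] 0.739825078824334
caddy [ 0.5926  0.0064 -0.1716] 0.6675469876078317
[[0.1, -0.2], [0.3, -0.2], [-0.6, -1.2], [1.1, -0.5], [-1.0, 0.6], [-0.1, 1.0], [0.7, -2.6], [-0.2, 0.7], [0.7, 0.4], [-0.9, -1.2], [-0.7, -0.2], [0.5, -0.3]]
lid [ 0.4653  0.3296 -0.2604] 0.2902174986432158
lid [ 0.4617  0.3287 -0.2443] 0.2690100284983525
lid [ 0.4643  0.3297 -0.255 ] 0.4595525698352085
[[-0.3, 0.4], [0.5, -0.4], [-0.5, 0.5], [0.1, 0.6], [-0.5, 0.6], [0.4, 0.7], [-0.9, 0.1]]
lid handle top cam [[0.46304332 0.32589182 0.058     ]]
funnel top [[ 0.43065181 -0.27893301  0.079     ]] base [[ 0.43446253 -0.29243653  0.015     ]]
jar [[0.7050454  0.25662945 0.122     ]] pot [[ 0.70810302 -0.21257446  0.132     ]]
```

```bash
python3 - <<'E'
from fit import *
T=read_camera("top");S=read_camera("scene")
im=cv2.resize(S["image"][145:185,240:290,::-1].copy(),None,fx=12,fy=12,interpolation=cv2.INTER_CUBIC)
cv2.imwrite("pics/funsc.png",im)
im=cv2.resize(T["image"][220:260,440:490,::-1].copy(),None,fx=12,fy=12,interpolation=cv2.INTER_CUBIC)
p=proj(T,[[.4335,-.2905,.08],[.4335,-.2905,.03],[.4335,-.2905,0]])
for q in p: cv2.circle(im,tuple(((q-[440,220]+.5)*12-.5).astype(int)),4,(0,0,255),1)
cv2.imwrite("pics/funtop2.png",im)
E
```

```text
(no output)
```

View pics/funsc.png

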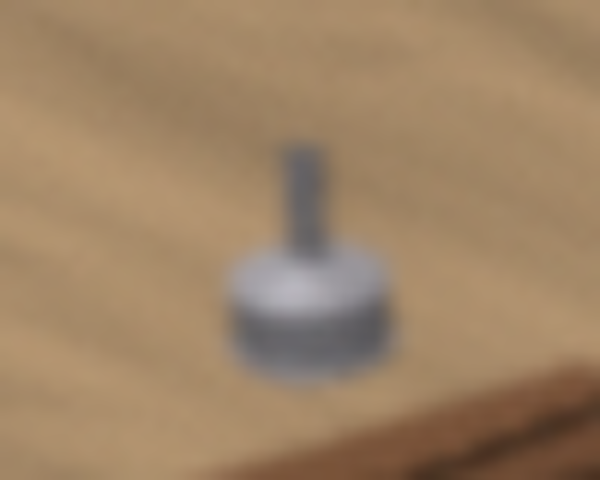

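View pics/funtop2.png

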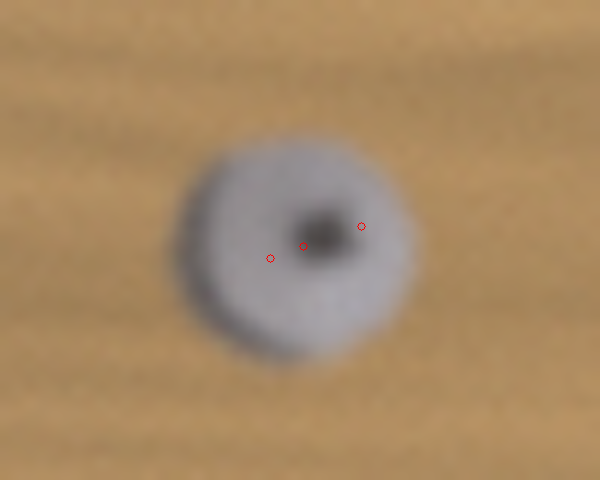

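```bash
python3 - <<'E'
from fit import *
T=read_camera("top");S=read_camera("scene")
print("stem top scene",unp(S,U([[305,148]],240,145,12),.08), "bottom edge/cup mid",unp(S,U([[312,335]],240,145,12),.0)-0)
print(proj(S,[[.4335,-.2905,.08],[.4335,-.2905,.034],[.4335,-.2905,.0]]), U([[305,148],[310,255],[312,345]],240,145,12))
print("T cup top disk",unp(T,U([[310,240]],440,220,12),.028))
# clearance geometry: end of path
E
```

```text
stem top scene [[ 0.44170099 -0.28218115  0.08      ]] bottom edge/cup mid [[ 0.43315098 -0.29583699  0.        ]]
[[265.24176701 155.63670179]
 [265.84316827 165.66909209]
 [266.2815572  172.91139315]] [[264.95833333 156.875     ]
 [265.375      165.79166667]
 [265.54166667 173.29166667]]
T cup top disk [[ 0.43568594 -0.29279499  0.028     ]]
```

```bash
python3 -m creep '[1,0.044,0.034,0,0.178, 1,0.044,0.034,0,0.178, 1,0.044,0.034,0,0.178, 1,0.044,0.034,0,0.178, 1,0.044,0.034,0,0.178, 1,0.044,0.034,0,0.178, 1,0,0,0,0, 1,0,0,0,0]'; python3 - <<'E'
from h import *
s=telemetry.observe();print(s["time"],s["tool_pos"],s["tool_rot"],s["qpos"])
c=read_camera("wrist");cv2.imwrite("pics/w1.png",c["image"][:,:,::-1])
print(proj(c,[[.435,-.292,.08],[.435,-.292,.0]]))
E
```

```text
time: 1.55
tool_pos: [0.4399, -0.2867, 0.2519]
tool_rot: [3.139, 0.001, 1.428]
contact_force: [-0.5, 0.4, 0.2]
opening: 0.0921
1.55 [ 0.43993554 -0.28668148  0.25190681] [3.13865023e+00 1.41023159e-03 1.42827819e+00] [-7.23791328e-01  3.40318086e-01  1.52612549e+00  4.57306842e-04
  1.27191560e+00 -5.81409209e-01]
[[305.82820586 190.20229217]
 [306.61800805 174.66002923]]
```

View pics/w1.png

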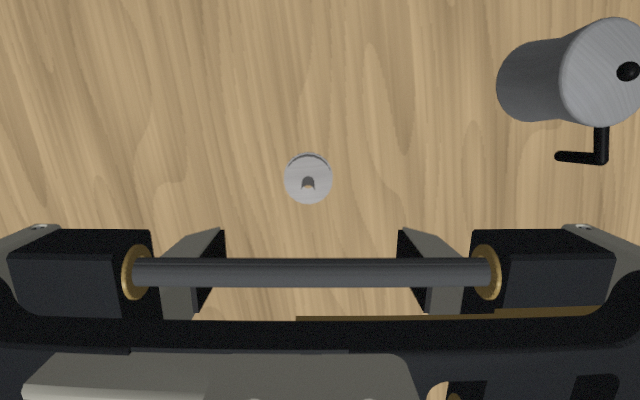

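```bash
python3 - <<'E'
from h import *
c=read_camera("wrist");crop(c,270,350,140,215,8,"pics/w1z.png")
print(unp(c,[[308,187.5]],.08))
for i in range(1):
  s=telemetry.observe();print(s["tool_pos"],s["tool_rot"])
E
```

```text
[[ 0.43741008 -0.28971548  0.08      ]]
[ 0.43947945 -0.28724781  0.2519919 ] [3.13841333e+00 1.26971838e-03 1.42675978e+00]
```

View pics/w1z.png

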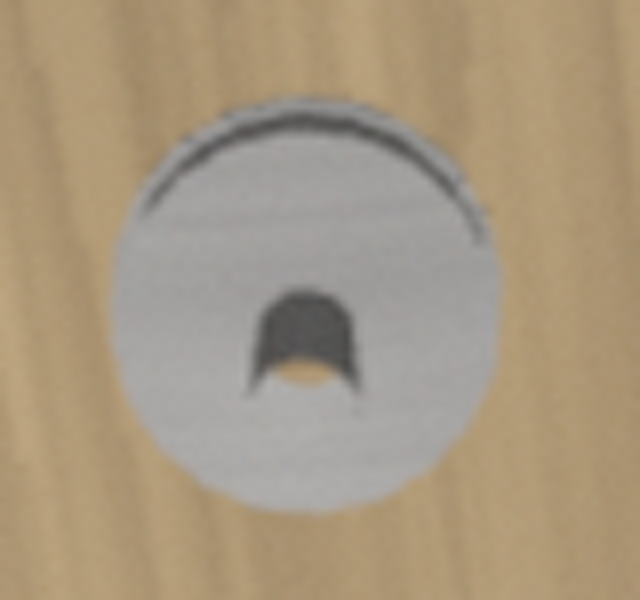

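```bash
python3 - <<'E'
from h import *
c=read_camera("wrist");print(-np.array(c["R"]).T@c["t"])
im=cv2.resize(c["image"][140:215,270:350,::-1].copy(),None,fx=8,fy=8,interpolation=cv2.INTER_CUBIC)
a=np.linspace(0,6.283,40)
for z,r,col in((0,.03,(0,0,255)),(.026,.03,(0,255,0)),(.034,.007,(255,0,0)),(.08,.007,(0,255,255))):
  q=proj(c,np.c_[.4365+r*np.cos(a),-.291+r*np.sin(a),0*a+z]); q=((q-[270,140]+.5)*8-.5).astype(np.int32)
  cv2.polylines(im,[q],True,col,1)
cv2.imwrite("pics/w1o.png",im)
E
```

```text
[ 0.44924344 -0.21916841  0.38502953]
```

View pics/w1o.png

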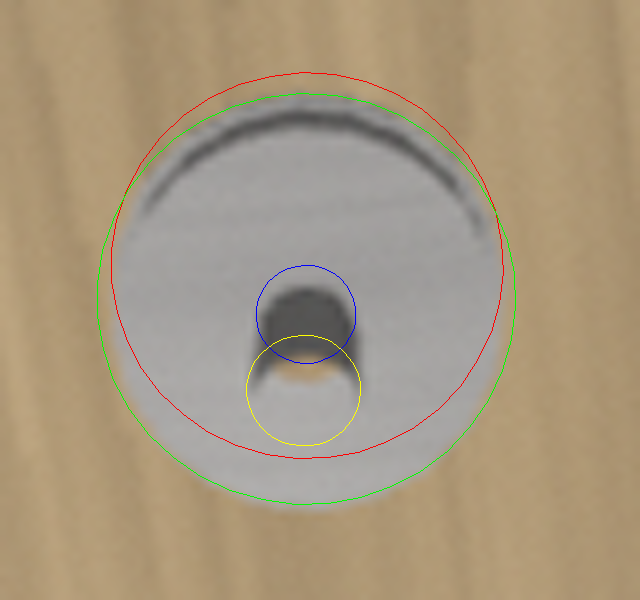

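```bash
python3 -m creep '[1,-0.003,-0.0055,-0.04,-0.028, 1,0,0,-0.045,0, 1,0,0,-0.045,0, 1,0,0,-0.035,0, 1,0,0,-0.012,0, 1,0,0,0,0, 1,0,0,0,0]'; python3 - <<'E'
from h import *
s=telemetry.observe();print(s["time"],s["tool_pos"],s["tool_rot"])
c=read_camera("wrist");cv2.imwrite("pics/w2.png",c["image"][:,:,::-1])
E
```

```text
time: 2.58
tool_pos: [0.4326, -0.3006, 0.0742]
tool_rot: [3.132, 0.007, 1.382]
contact_force: [0.5, 0.4, 0.6]
opening: 0.0918
2.575 [ 0.432561   -0.30062615  0.07417985] [3.13150162 0.00651782 1.38165869]
```

View pics/w2.png

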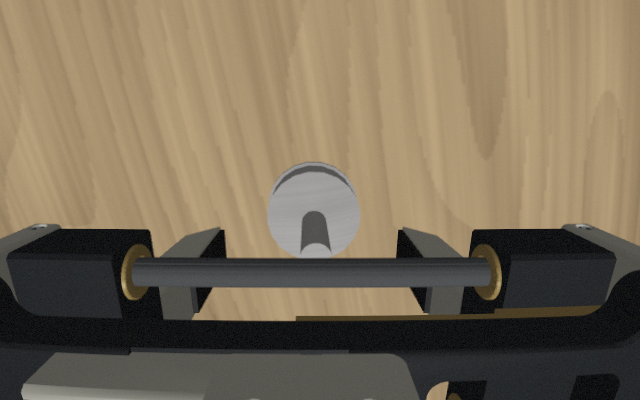

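```bash
python3 - <<'E'
from h import *
for i in range(3):
  s=telemetry.observe();c=read_camera("wrist");print(s["tool_pos"],s["tool_rot"],unp(c,[[315,251]],.08),unp(c,[[314.5,211]],.028))
E
```

```text
[ 0.43269994 -0.30065788  0.07432989] [3.1310928  0.00682917 1.38188044] [[ 0.43668469 -0.29069299  0.08      ]] [[ 0.4378511  -0.28940712  0.028     ]]
[ 0.43274719 -0.30052523  0.07428968] [3.13102801 0.00685443 1.38212939] [[ 0.43673326 -0.29052056  0.08      ]] [[ 0.43790115 -0.28923974  0.028     ]]
[ 0.43270982 -0.30034137  0.07415749] [3.13123943 0.00668292 1.38230288] [[ 0.43670764 -0.29027801  0.08      ]] [[ 0.43786306 -0.28900681  0.028     ]]
```

```bash
python3 -m creep '[1,0.002,0.005,-0.001,0, 1,0.002,0.005,0,0, 1,0,0,0,0]'; python3 -m creep '[1,0,0,0,0]' ; python3 - <<'E'
from h import *
s=telemetry.observe();print(s["time"],s["tool_pos"],s["tool_rot"])
E
```

```text
time: 3.15
tool_pos: [0.4374, -0.2893, 0.0738]
tool_rot: [3.13, 0.007, 1.383]
contact_force: [-0.4, 0.5, 0.8]
opening: 0.0917
time: 3.28
tool_pos: [0.4375, -0.2892, 0.0738]
tool_rot: [3.13, 0.007, 1.383]
contact_force: [1.3, -0.1, -0.1]
opening: 0.0916
3.275 [ 0.43749531 -0.2892019   0.07383274] [3.13017299 0.00726121 1.38337797]
```

```bash
python3 -m creep '[0.12,0,0,0,0, 0,0,0,0,0, 0,0,0,0,0, 0,0,0,0,0, 0,0,0,0,0, 0,0,0,0,0]' 15; python3 - <<'E'
from h import *
c=read_camera("wrist");cv2.imwrite("pics/w3.png",c["image"][:,:,::-1])
E
```

```text
time: 4.03
tool_pos: [0.4373, -0.2895, 0.0737]
tool_rot: [3.13, 0.007, 1.383]
contact_force: [-0.4, 0.1, 0.4]
opening: 0.0363
```

View pics/w3.png

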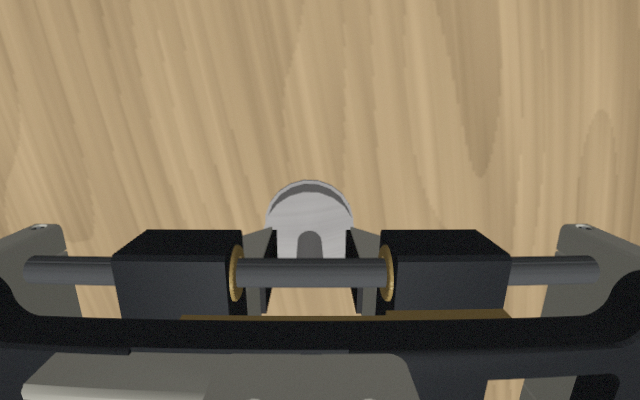

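```bash
python3 -m creep '[0,0,0,0,0, 0,0,0,0,0, 0,0,0,0,0, 0,0,0,0,0]'; python3 -m creep '[0,0,0,0.03,0, 0,0,0,0.04,0, 0,0,0,0.05,0, 0,0,0,0.04,0, 0,0,0,0,0]';  python3 - <<'E'
from h import *
s=telemetry.observe();print(s["time"],s["tool_pos"],s["tool_rot"])
c=read_camera("wrist");cv2.imwrite("pics/w4.png",c["image"][:,:,::-1])
E
```

```text
time: 4.58
tool_pos: [0.4374, -0.2895, 0.0737]
tool_rot: [3.13, 0.007, 1.383]
contact_force: [-0.4, -0.3, -0.4]
opening: 0.0134
time: 5.2
tool_pos: [0.436, -0.2883, 0.2373]
tool_rot: [3.133, 0.005, 1.383]
contact_force: [1.2, 0.0, -0.9]
opening: 0.0136
5.2 [ 0.43597611 -0.28828658  0.23732985] [3.13333064 0.00543707 1.38290016]
```

View pics/w4.png

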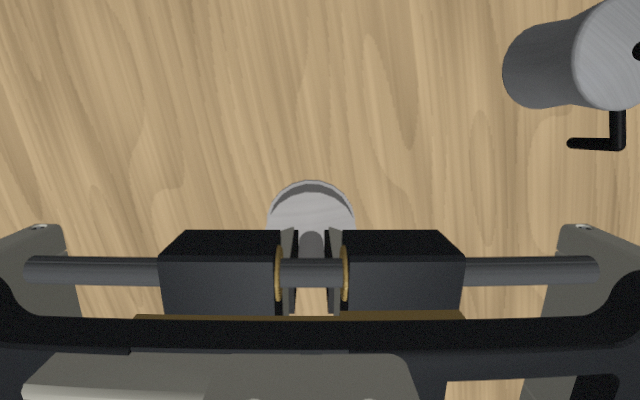

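```bash
python3 -m creep '[0,0.03,0.04,0.005,0.01, 0,0.03,0.04,0,0.006, 0,0.03,0.04,0,0, 0,0.03,0.03,0,0, 0,0.03,0.01,0,0, 0,0,0,0,0, 0,0,0,0,0]';  python3 - <<'E'
from h import *
s=telemetry.observe();print(s["time"],s["tool_pos"],s["tool_rot"])
c=read_camera("wrist");cv2.imwrite("pics/w5.png",c["image"][:,:,::-1])
E
```

```text
time: 6.12
tool_pos: [0.5834, -0.1208, 0.2264]
tool_rot: [-3.124, -0.001, 1.397]
contact_force: [0.9, -0.7, -0.2]
opening: 0.0138
6.125 [ 0.58337815 -0.12080354  0.22641757] [-3.12384806e+00 -1.27219670e-03  1.39700556e+00]
```

View pics/w5.png

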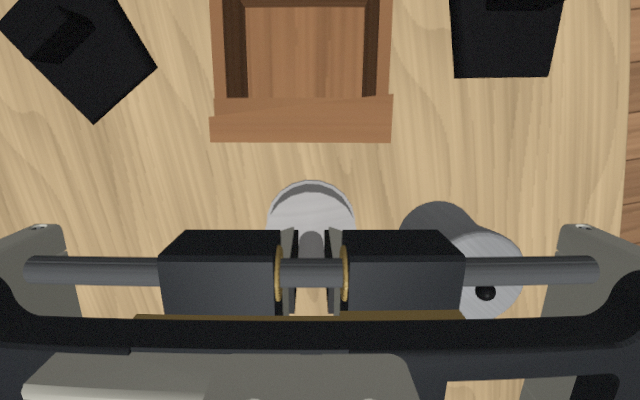

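```bash
python3 - <<'E'
from fit import *
c=read_camera("wrist");crop(c,190,410,0,150,3.6,"pics/w5z.png")
a,b,h=.07,.08,.111
q=unp(c,[[209.5,142],[391,142]],h);print(q,np.linalg.norm(q[1]-q[0]),np.arctan2(*(q[1]-q[0])[1::-1]))
print(proj(c,W([.5926,.0064,-.1716],[[-a,-b,h],[a,-b,h]])))
E
```

```text
[[ 0.5118015  -0.06095379  0.111     ]
 [ 0.65056101 -0.08535317  0.111     ]] 0.14088836456198045 -0.17405994641348455
[[207.1034166  141.8103808 ]
 [387.44093019 141.32553745]]
```

View pics/w5z.png

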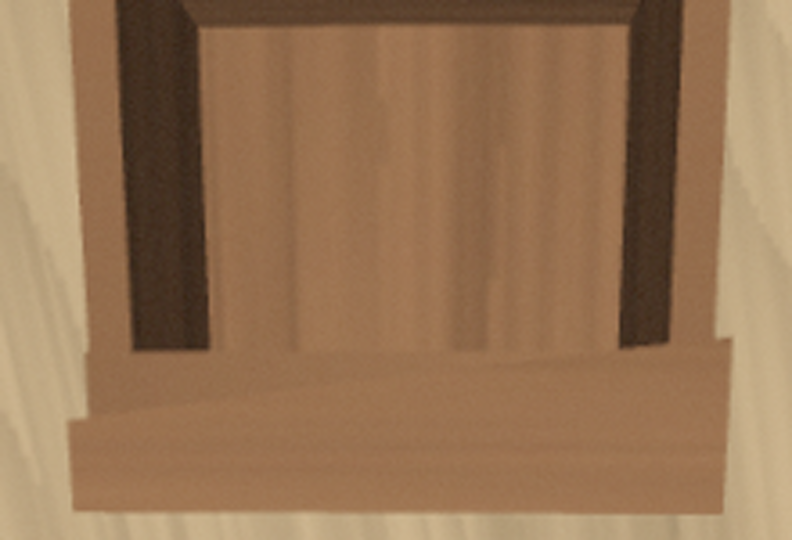

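```bash
python3 -m creep '[0,0.003,0.04,0,0, 0,0.003,0.04,0,0, 0,0.003,0.035,0,0, 0,0.002,0.01,0,0, 0,0,0,0,0, 0,0,0,0,0]';  python3 - <<'E'
from h import *
s=telemetry.observe();print(s["time"],s["tool_pos"],s["tool_rot"])
c=read_camera("wrist");cv2.imwrite("pics/w6.png",c["image"][:,:,::-1])
E
```

```text
time: 6.98
tool_pos: [0.5916, 0.0007, 0.2274]
tool_rot: [-3.125, 0.0, 1.387]
contact_force: [-1.3, 0.8, -0.3]
opening: 0.0135
6.975 [0.59157448 0.00069413 0.22742856] [-3.12475411e+00  4.56018927e-04  1.38717266e+00]
```

View pics/w6.png

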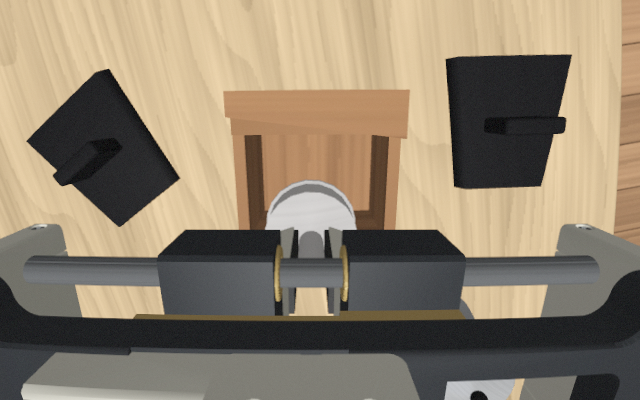

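```bash
python3 - <<'E'
from fit import *
c=read_camera("wrist")
q=unp(c,[[223.5,91],[410,90.5]],.111);d=q[1]-q[0];y=np.arctan2(d[1],d[0]);m=q.mean(0)
print(np.linalg.norm(d),y,m[0]+.08*np.sin(y),m[1]-.08*np.cos(y))
E
python3 -m creep '[0,0.002,0.003,-0.02,0.01, 0,0.001,0.002,-0.03,0, 0,0,0,0,0, 0,0,0,0,0]'
```

```text
0.13987545618918637 -0.18246770661916006 0.595054863162978 0.004673714789796446
time: 7.58
tool_pos: [0.5955, 0.0022, 0.178]
tool_rot: [-3.128, 0.001, 1.393]
contact_force: [-0.3, -0.4, -0.5]
opening: 0.0135
```

```bash
python3 -m creep '[0,0,0.003,-0.03,0, 0,0,0,-0.03,0, 0,0,0,-0.02,0, 0,0,0,0,0, 0,0,0,0,0]'
```

```text
time: 8.2
tool_pos: [0.5997, 0.0034, 0.1039]
tool_rot: [-3.141, 0.0, 1.391]
contact_force: [-0.6, 0.3, -1.5]
opening: 0.0142
```

```bash
python3 -m creep '[0,-0.004,0.001,-0.01,0, 0,0,0,-0.008,0, 0,0,0,0,0, 0,0,0,0,0]'; python3 -m creep '[0,0,0,-0.002,0, 0,0,0,0,0]'
```

```text
time: 8.7
tool_pos: [0.5965, 0.0043, 0.0871]
tool_rot: [3.139, -0.0, 1.391]
contact_force: [-0.6, -0.6, -0.2]
opening: 0.0132
time: 8.95
tool_pos: [0.5967, 0.0043, 0.0851]
tool_rot: [3.138, -0.0, 1.391]
contact_force: [0.2, 0.0, -0.9]
opening: 0.0134
```

```bash
python3 -m creep '[0,0,0,-0.002,0, 0,0,0,0,0]';python3 -m creep '[0,0,0,-0.0015,0, 0,0,0,0,0]'
```

```text
time: 9.2
tool_pos: [0.5967, 0.0043, 0.0831]
tool_rot: [3.138, -0.0, 1.391]
contact_force: [-0.5, 0.6, -0.9]
opening: 0.0135
time: 9.45
tool_pos: [0.5969, 0.0043, 0.0817]
tool_rot: [3.138, -0.0, 1.391]
contact_force: [0.2, 0.1, -0.4]
opening: 0.0137
```

```bash
python3 -m creep '[0,0,0,-0.001,0, 0,0,0,0,0]';python3 -m creep '[0,0,0,-0.001,0, 0,0,0,0,0]'
```

```text
time: 9.7
tool_pos: [0.597, 0.0046, 0.0817]
tool_rot: [3.137, -0.0, 1.391]
contact_force: [0.3, 0.1, 0.0]
opening: 0.0136
time: 9.95
tool_pos: [0.5972, 0.0048, 0.0816]
tool_rot: [3.136, -0.001, 1.391]
contact_force: [-0.3, -0.6, 0.4]
opening: 0.0134
```

```bash
python3 -m creep '[0.4,0,0,0,0, 0.4,0,0,0,0, 0.4,0,0,0,0, 0.4,0,0,0,0]'; python3 -m creep '[0.4,0,0,0.02,0, 0.4,0,0,0.04,0, 0.4,0,0,0.05,0, 0.4,0,0,0.04,0, 0.4,0,0,0,0]';python3 - <<'E'
from h import *
c=read_camera("top");cv2.imwrite("pics/t7.png",cv2.resize(c["image"][100:260,220:500,::-1],None,fx=2.8,fy=2.8))
c=read_camera("wrist");cv2.imwrite("pics/w7.png",c["image"][:,:,::-1])
E
```

```text
time: 10.45
tool_pos: [0.5972, 0.0046, 0.0808]
tool_rot: [3.137, -0.001, 1.391]
contact_force: [-0.3, 0.7, 0.2]
opening: 0.0364
time: 11.08
tool_pos: [0.5959, 0.0046, 0.2342]
tool_rot: [3.139, -0.001, 1.391]
contact_force: [-0.8, 1.4, 0.0]
opening: 0.0372
```

View pics/w7.png

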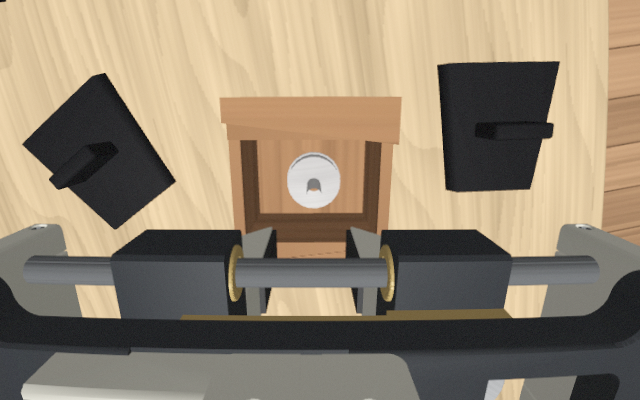

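```bash
python3 - <<'E'
from fit import *
c=read_camera("wrist")
q=unp(c,[[220.8,97],[401,97]],.111);d=q[1]-q[0];y=np.arctan2(d[1],d[0]);m=q.mean(0)
print(np.linalg.norm(d),y,m[0]+.08*np.sin(y),m[1]-.08*np.cos(y))
E
python3 -m creep '[0.6,-0.02,0.04,0,-0.02, 0.8,-0.03,0.05,0,-0.02, 1,-0.03,0.05,0,-0.02, 1,-0.03,0.05,0,-0.01, 1,-0.015,0.035,0,0, 1,0,0,0,0, 1,0,0,0,0]';python3 - <<'E'
from h import *
c=read_camera("wrist");cv2.imwrite("pics/w8.png",c["image"][:,:,::-1])
E
```

```text
0.13744783552181486 -0.18068413504005523 0.59409786149683 0.005151847400668444
time: 12.1
tool_pos: [0.4598, 0.2335, 0.217]
tool_rot: [-3.115, 0.009, 1.316]
contact_force: [0.5, 0.4, 0.9]
opening: 0.0918
```

View pics/w8.png

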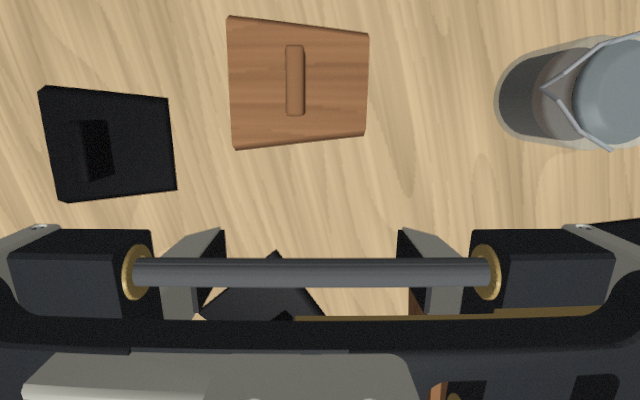

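```bash
python3 - <<'E'
from fit import *
c=read_camera("wrist");crop(c,215,385,0,160,4.5,"pics/w8z.png")
a,n,m=.07,.0515,.0685
o=(c,[[-a,m,0],[a,n,0],[a,-n,0],[-a,-m,0]],[[227,15],[369,33],[365,135],[235,150]])
p,r=fit([o],[.464,.33,-.255]);print(p,r.round(1).tolist())
print(proj(c,W(p,[[.008,.03,.058],[-.008,.03,.058],[.008,-.03,.058],[-.008,-.03,.058]])).round(1))
E
```

```text
[ 0.46624634  0.32909364 -0.25962961] [[1.9, -0.3], [-0.9, -0.8], [-1.2, 0.5], [0.7, 0.5]]
[[303.6  43.3]
 [284.8  43.4]
 [303.7 115.8]
 [285.8 115.7]]
```

View pics/w8z.png

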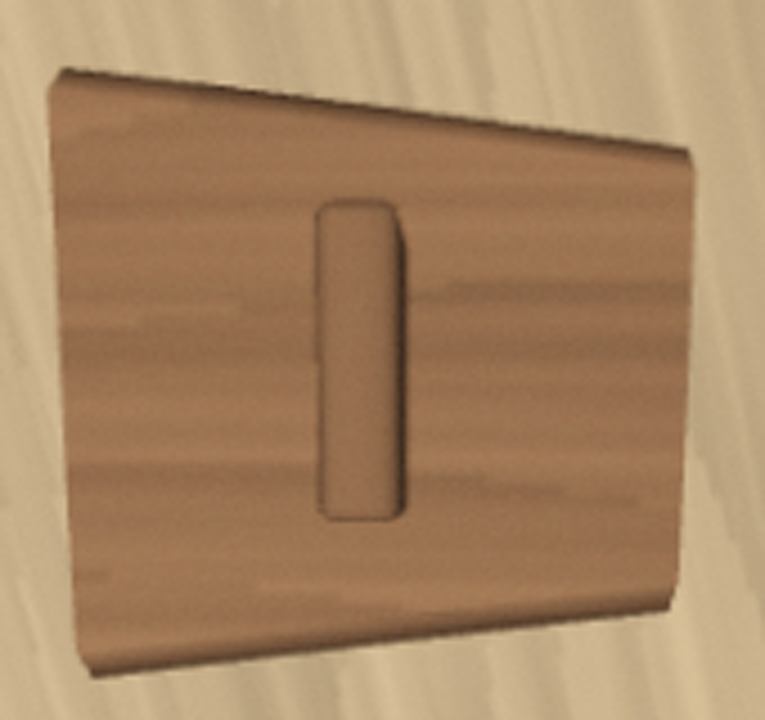

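```bash
python3 -m creep '[1,0.002,0.035,0,0, 1,0.002,0.035,-0.01,0, 1,0.002,0.025,-0.02,0, 1,0,0,-0.02,0, 1,0,0,0,0, 1,0,0,0,0]';python3 - <<'E'
from fit import *
c=read_camera("wrist");cv2.imwrite("pics/w9.png",c["image"][:,:,::-1])
print(proj(c,W([.466,.329,-.26],[[.008,.03,.058],[-.008,.03,.058],[.07,.0515,0],[-.07,.0685,0]])).round(1))
E
```

```text
time: 12.95
tool_pos: [0.4715, 0.3245, 0.1655]
tool_rot: [-3.117, 0.009, 1.303]
contact_force: [-0.0, 0.6, 0.5]
opening: 0.0918
[[315.6 159.6]
 [294.4 159.7]
 [384.  126.3]
 [230.4 108.5]]
```

View pics/w9.png

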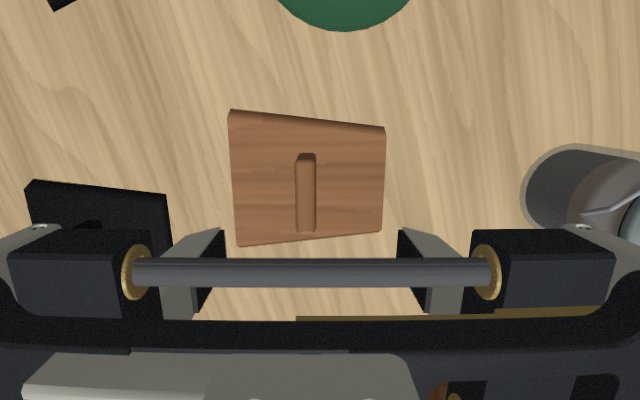

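```bash
python3 -m creep '[1,-0.003,0.004,-0.03,0.008, 1,-0.002,0,-0.03,0, 1,0,0,-0.02,0, 1,0,0,0,0, 1,0,0,0,0]'
```

```text
time: 13.62
tool_pos: [0.4703, 0.3278, 0.0895]
tool_rot: [-3.125, 0.002, 1.307]
contact_force: [0.0, 0.0, 0.4]
opening: 0.0916
```

```bash
python3 - <<'E'
from fit import *
c=read_camera("wrist");cv2.imwrite("pics/w10.png",c["image"][:,:,::-1])
print(telemetry.observe()["tool_pos"])
E
```

```text
[0.47026554 0.32776714 0.08955961]
```

View pics/w10.png

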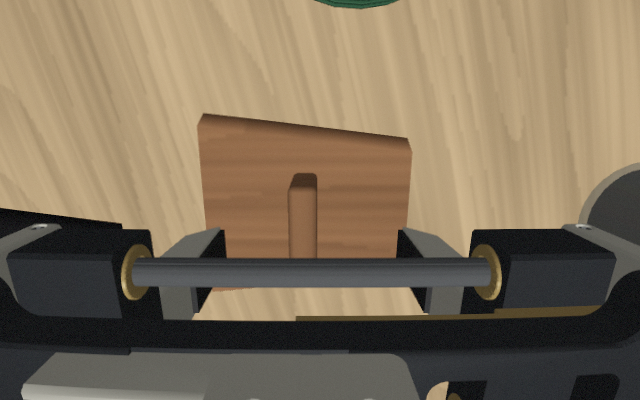

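```bash
python3 -m creep '[1,-0.004,0.001,-0.02,0.004, 1,0,0,-0.018,0, 1,0,0,-0.004,0, 1,0,0,0,0, 1,0,0,0,0]'
```

```text
time: 14.3
tool_pos: [0.4696, 0.3302, 0.0527]
tool_rot: [-3.133, -0.005, 1.311]
contact_force: [1.1, 0.8, -0.2]
opening: 0.0916
```

```bash
python3 -m creep '[1,-0.003,0,-0.003,0, 1,0,-0.001,-0.003,0, 1,0,0,0,0]'; python3 -m creep '[0,0,0,0,0, 0,0,0,0,0, 0,0,0,0,0, 0,0,0,0,0, 0,0,0,0,0, 0,0,0,0,0, 0,0,0,0,0, 0,0,0,0,0, 0,0,0,0,0, 0,0,0,0,0]' 30;python3 - <<'E'
from fit import *
c=read_camera("wrist");cv2.imwrite("pics/w11.png",c["image"][:,:,::-1])
print(telemetry.observe()["tool_pos"])
E
```

```text
time: 14.68
tool_pos: [0.4668, 0.3294, 0.0474]
tool_rot: [-3.134, -0.006, 1.311]
contact_force: [-0.3, -0.4, 0.4]
opening: 0.0916
time: 15.92
tool_pos: [0.4669, 0.3294, 0.0477]
tool_rot: [-3.134, -0.006, 1.311]
contact_force: [-0.1, -0.4, 0.2]
opening: 0.0159
[0.46693613 0.32935552 0.04767035]
```

View pics/w11.png

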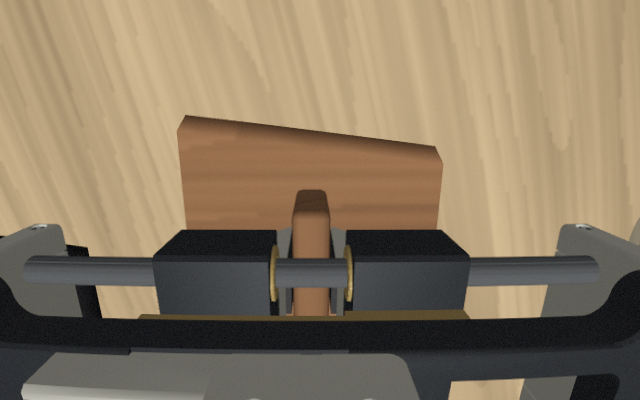

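```bash
python3 - <<'E'
from fit import *
c=read_camera("wrist");crop(c,165,315,100,200,5,"pics/w11a.png");crop(c,310,460,120,220,5,"pics/w11b.png")
a,n,m=.07,.0515,.0685
P=[[-a,m,0],[a,n,0],[-a,m-.008,.014],[a,n-.008,.014]]
o=(c,P,[[185,115.5],[437,147],[179,130],[442,160]])
p,r=fit([o],[.466,.329,-.26]);print(p,r.round(1).tolist())
# model prediction with yaw fixed by tool
s=telemetry.observe();y=s["tool_rot"][2]-np.pi/2;print(y,s["tool_pos"])
E
```

```text
[ 0.46769753  0.32895988 -0.2560829 ] [[1.3, -0.7], [-1.4, -2.4], [-1.6, 0.6], [2.0, 2.2]]
-0.25964034676102465 [0.4669451  0.3293725  0.04768774]
```

View pics/w11a.png

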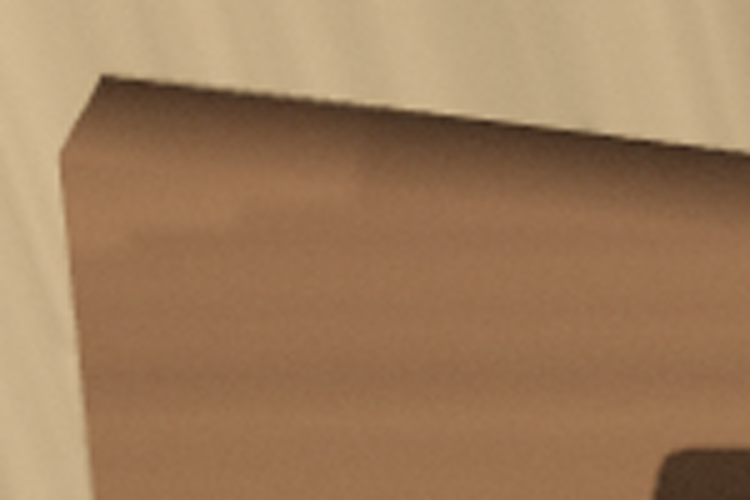

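View pics/w11b.png

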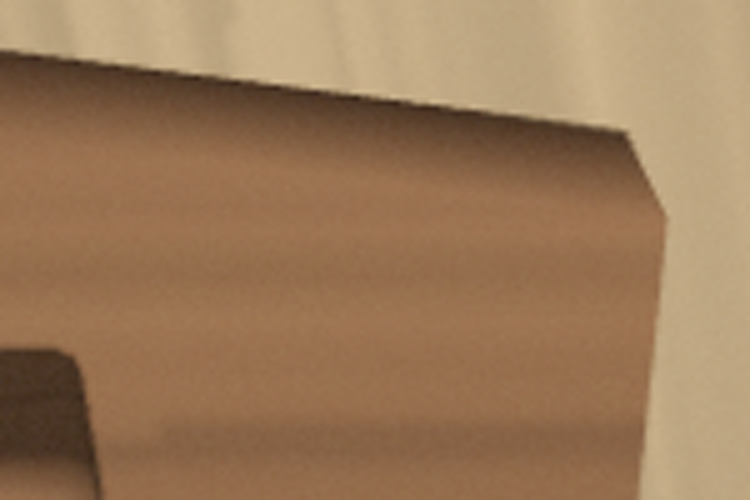

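```bash
python3 -m creep '[0,0,0,0.03,0, 0,0,0,0.045,0, 0,0,0,0.045,0, 0,0,0,0.03,0, 0,0,0,0,0, 0,0,0,0,0]'; python3 -m creep '[0,0.004,-0.03,0,0.02, 0,0.006,-0.045,0,0.02, 0,0.006,-0.045,0,0.02, 0,0.006,-0.045,0,0.02, 0,0.006,-0.04,0,0, 0,0.004,-0.03,0,0, 0,0,0,0,0, 0,0,0,0,0]';python3 - <<'E'
from fit import *
c=read_camera("wrist");cv2.imwrite("pics/w12.png",c["image"][:,:,::-1])
s=telemetry.observe();print(s["tool_pos"],s["tool_rot"])
E
```

```text
time: 16.77
tool_pos: [0.4639, 0.328, 0.1971]
tool_rot: [-3.127, -0.0, 1.311]
contact_force: [-0.1, 0.5, -1.9]
opening: 0.016
time: 17.77
tool_pos: [0.4895, 0.0856, 0.1814]
tool_rot: [-3.103, 0.008, 1.395]
contact_force: [-0.5, -0.3, -1.7]
opening: 0.0159
[0.48943109 0.08575252 0.18145502] [-3.10266609  0.00820319  1.3955711 ]
```

View pics/w12.png

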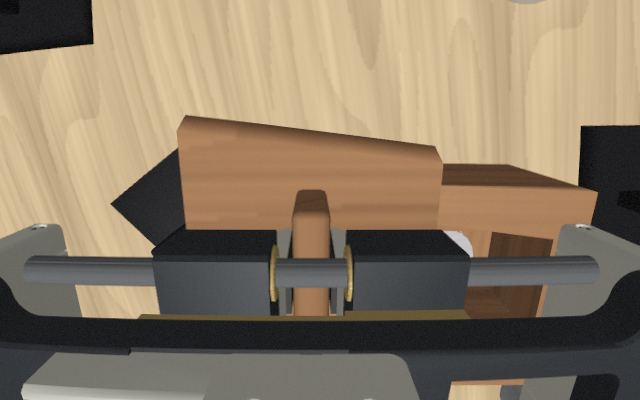

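```bash
python3 -m creep '[0,0.004,-0.015,0.015,0, 0,0.004,-0.015,0.015,0, 0,0.004,-0.015,0.015,0, 0,0.004,-0.015,0.015,0, 0,0,0,0,0, 0,0,0,0,0]'
```

```text
time: 18.58
tool_pos: [0.5037, 0.0309, 0.2396]
tool_rot: [-3.096, 0.007, 1.405]
contact_force: [0.2, 0.4, -1.5]
opening: 0.0158
```

```bash
python3 -m creep '[0,0.001,-0.005,-0.015,-0.006, 0,0.001,-0.005,-0.015,-0.005, 0,0,0,-0.015,0, 0,0,0,-0.015,0, 0,0,0,0,0, 0,0,0,0,0]'; python3 -m creep '[0,0,0,0.03,0, 0,0,0,0.03,0, 0,0,0,0,0]';python3 -m creep '[0,0,0,-0.03,0, 0,0,0,-0.03,0, 0,0,0,0,0, 0,0,0,0,0]'
```

```text
time: 19.32
tool_pos: [0.5023, 0.023, 0.1706]
tool_rot: [-3.086, 0.008, 1.396]
contact_force: [0.6, 0.2, -1.5]
opening: 0.0158
time: 19.7
tool_pos: [0.5023, 0.0232, 0.2323]
tool_rot: [-3.087, 0.008, 1.396]
contact_force: [0.0, -0.5, -2.5]
opening: 0.0158
time: 20.2
tool_pos: [0.5017, 0.0234, 0.1699]
tool_rot: [-3.087, 0.008, 1.397]
contact_force: [0.1, -0.5, -1.8]
opening: 0.0161
```

```bash
python3 - <<'E'
from fit import *
s=telemetry.observe();q=s["qpos"];print(q,q[1]+q[2]+q[4]-np.pi,s["tool_pos"],s["tool_rot"],s["joint_efforts"])
E
```

```text
[-0.10371019  0.41207652  1.66333305 -0.00435175  1.1208357   0.07268942] 0.054652609794722196 [0.50165953 0.02344351 0.16985624] [-3.08735634  0.00776682  1.3966072 ] [ 4.28535495e-03 -4.38099289e+01 -2.13622946e+01  5.37334615e-02
  3.20745539e-01 -5.28576085e-03]
```

```bash
python3 -m creep '[0,0,0,0.015,0, 0,0,0,0.015,0, 0,0,0,0.015,0, 0,0,0,0.015,0, 0,0,0,0,0, 0,0,0,0,0]'; python3 -m creep '[0,0.03,0,0,0, 0,0.03,0,0,0, 0,0,0,0,0,0,0,0,0,0]';python3 -m creep '[0,-0.03,0,0,0, 0,-0.03,0,0,0, 0,0,0,0,0,0,0,0,0,0]'
```

```text
time: 20.95
tool_pos: [0.5032, 0.0234, 0.2363]
tool_rot: [-3.095, 0.007, 1.397]
contact_force: [0.4, -0.0, -1.7]
opening: 0.0156
time: 21.45
tool_pos: [0.5631, 0.0235, 0.2342]
tool_rot: [-3.091, 0.008, 1.397]
contact_force: [0.0, -0.5, -2.2]
opening: 0.0156
time: 21.95
tool_pos: [0.4991, 0.0236, 0.2335]
tool_rot: [-3.089, 0.008, 1.397]
contact_force: [0.3, -0.0, -2.1]
opening: 0.0161
```

```bash
python3 -m creep '[0,0,0,0.025,0, 0,0,0,0.025,0, 0,0,0,0.025,0, 0,0,0,0.025,0, 0,0,0,0.025,0, 0,0,0,0,0, 0,0,0,0,0]'; python3 -m creep '[0,0,0,-0.06,0, 0,0,0,0,0, 0,0,0,0,0, 0,0,0,-0.06,0, 0,0,0,0,0, 0,0,0,0,0]'
```

```text
time: 22.82
tool_pos: [0.5013, 0.0235, 0.3603]
tool_rot: [-3.088, 0.008, 1.397]
contact_force: [-0.6, -1.0, -2.1]
opening: 0.0163
time: 23.58
tool_pos: [0.5067, 0.023, 0.2454]
tool_rot: [-3.101, 0.007, 1.396]
contact_force: [0.5, 0.1, -2.0]
opening: 0.0157
```

```bash
python3 -m creep '[0,-0.003,0,-0.06,0, 0,0,0,0,0, 0,0,0,0,0]'; python3 -m creep '[0,0,0,0.015,0, 0,0,0,0.015,0, 0,0,0,0.015,0, 0,0,0,0.015,0, 0,0,0,0.015,0, 0,0,0,0.015,0, 0,0,0,0.015,0, 0,0,0,0.015,0,  0,0,0,0,0, 0,0,0,0,0]'
```

```text
time: 23.95
tool_pos: [0.5101, 0.0224, 0.1943]
tool_rot: [-3.118, 0.006, 1.396]
contact_force: [0.5, 0.1, -1.9]
opening: 0.0158
time: 25.2
tool_pos: [0.5181, 0.0219, 0.3493]
tool_rot: [3.12, 0.002, 1.397]
contact_force: [0.4, 0.1, -1.7]
opening: 0.0161
```

```bash
python3 -m creep '[0,-0.002,0,-0.015,0, 0,-0.002,0,-0.015,0, 0,-0.002,0,-0.015,0, 0,0,0,-0.015,0, 0,0,0,-0.015,0, 0,0,0,-0.015,0, 0,0,0,0,0, 0,0,0,0,0]'
```

```text
time: 26.2
tool_pos: [0.5108, 0.022, 0.2573]
tool_rot: [3.121, 0.002, 1.397]
contact_force: [0.6, -0.6, -2.8]
opening: 0.0163
```

```bash
python3 -m creep '[0,-0.004,0,-0.015,0, 0,0,0,-0.015,0, 0,0,0,-0.015,0, 0,0,0,-0.015,0, 0,0,0,-0.01,0, 0,0,0,0,0, 0,0,0,0,0]'
```

```text
time: 27.08
tool_pos: [0.5097, 0.0217, 0.1908]
tool_rot: [3.111, 0.002, 1.397]
contact_force: [0.5, -0.2, -2.7]
opening: 0.0159
```

```bash
python3 -m creep '[0,0.03,0,0.01,0]' | head -3; python3 -m creep '[0,0,0,0,0]'|head -3;  python3 -m creep '[0,-0.03,0,0,0]' | head -3; python3 -m creep '[0,0,0,0,0]'|head -3;python3 -m creep '[0,0,0,0.03,0]'|head -3;python3 -m creep '[0,0,0,0,0]'|head -3
```

```text
time: 27.2
tool_pos: [0.5386, 0.0219, 0.201]
tool_rot: [3.114, 0.002, 1.397]
time: 27.32
tool_pos: [0.5407, 0.0217, 0.2024]
tool_rot: [3.11, 0.001, 1.397]
time: 27.45
tool_pos: [0.5112, 0.0216, 0.2024]
tool_rot: [3.109, 0.001, 1.397]
time: 27.58
tool_pos: [0.5092, 0.0218, 0.2025]
tool_rot: [3.11, 0.002, 1.397]
time: 27.7
tool_pos: [0.508, 0.0219, 0.2313]
tool_rot: [3.115, 0.002, 1.397]
time: 27.82
tool_pos: [0.5093, 0.0218, 0.2334]
tool_rot: [3.109, 0.001, 1.397]
```

```bash
for i in 1; do python3 -m creep '[0,0,0,-0.03,0]'|sed -n 2,3p;python3 -m creep '[0,0,0,0.03,0]'|sed -n 2,3p;python3 -m creep '[0,0,0,-0.03,0]'|sed -n 2,3p;python3 -m creep '[0,0,0,0.03,0]'|sed -n 2,3p;python3 -m creep '[0,0,0,0,0]'|sed -n 2,3p; done
```

```text
tool_pos: [0.5106, 0.0216, 0.2044]
tool_rot: [3.104, 0.001, 1.397]
tool_pos: [0.5079, 0.0219, 0.2298]
tool_rot: [3.115, 0.002, 1.397]
tool_pos: [0.5106, 0.0216, 0.2024]
tool_rot: [3.106, 0.001, 1.397]
tool_pos: [0.5076, 0.0219, 0.2274]
tool_rot: [3.118, 0.002, 1.397]
tool_pos: [0.5089, 0.0217, 0.2284]
tool_rot: [3.114, 0.002, 1.397]
```

```bash
python3 -m creep '[0,0,0,0.06,0, 0,0,0,0.0005,0, 0,0,0,0,0]'|sed -n 2,3p;python3 -m creep '[0,0,0,-0.06,0, 0,0,0,0,0, 0,0,0,0,0]'|sed -n 2,3p
```

```text
tool_pos: [0.5071, 0.0219, 0.2849]
tool_rot: [3.122, 0.002, 1.397]
tool_pos: [0.5069, 0.0219, 0.2223]
tool_rot: [3.124, 0.003, 1.396]
```

+0.010 per cycle; two more cycles.

```bash
python3 -m creep '[0,0,0,0.06,0, 0,0,0,0.0005,0, 0,0,0,0,0]'|sed -n 2,3p;python3 -m creep '[0,0,0,-0.06,0, 0,0,0,0,0, 0,0,0,0,0]'|sed -n 2,3p; python3 -m creep '[0,0,0,0.06,0, 0,0,0,0.0005,0, 0,0,0,0,0]'|sed -n 2,3p;python3 -m creep '[0,0,0,-0.06,0, 0,0,0,0,0, 0,0,0,0,0]'
```

```text
tool_pos: [0.508, 0.0217, 0.2877]
tool_rot: [3.12, 0.002, 1.396]
tool_pos: [0.5096, 0.0216, 0.2293]
tool_rot: [3.115, 0.002, 1.396]
tool_pos: [0.5109, 0.0215, 0.2956]
tool_rot: [3.109, 0.001, 1.396]
time: 30.7
tool_pos: [0.5125, 0.0213, 0.2374]
tool_rot: [3.104, 0.001, 1.396]
contact_force: [0.8, 0.6, -1.5]
opening: 0.0159
```

```bash
python3 -m creep '[0,-0.003,-0.001,-0.04,0, 0,0,0,0,0, 0,-0.002,0,-0.035,0, 0,0,0,0,0]';python3 - <<'E'
from fit import *
c=read_camera("scene");cv2.imwrite("pics/s13.png",cv2.resize(c["image"][140:260,220:420,::-1],None,fx=4,fy=4,interpolation=cv2.INTER_CUBIC))
c=read_camera("wrist");cv2.imwrite("pics/w13.png",c["image"][:,:,::-1])
E
```

```text
time: 31.2
tool_pos: [0.5138, 0.0198, 0.1709]
tool_rot: [3.088, -0.0, 1.396]
contact_force: [-0.5, -0.3, -1.9]
opening: 0.016
```

View pics/s13.png

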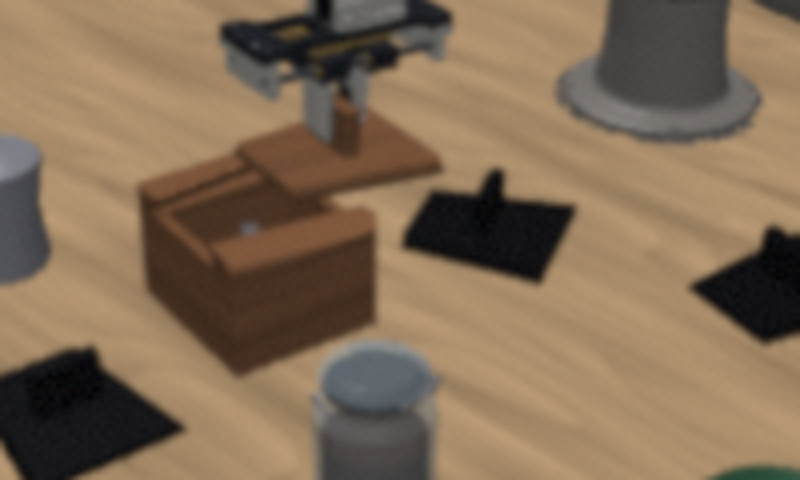

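View pics/w13.png

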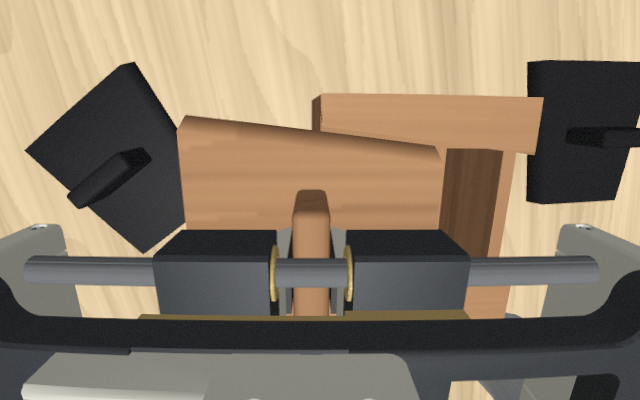

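```bash
python3 -m creep '[0,-0.004,0.001,-0.01,0, 0,0,0,0,0, 0,0,0,-0.01,0, 0,0,0,0,0]'; python3 -m creep '[0,0,0,-0.005,0, 0,0,0,0,0]'
```

```text
time: 31.8
tool_pos: [0.5137, 0.0205, 0.1559]
tool_rot: [3.075, -0.001, 1.397]
contact_force: [0.1, 0.1, -2.0]
opening: 0.0159
time: 32.05
tool_pos: [0.5137, 0.0205, 0.1505]
tool_rot: [3.075, -0.001, 1.397]
contact_force: [-0.2, 0.2, -1.9]
opening: 0.0155
```

```bash
python3 -m creep '[0,0,0,-0.003,0, 0,0,0,0,0]'; python3 -m creep '[0,0,0,-0.003,0, 0,0,0,0,0]'
```

```text
time: 32.3
tool_pos: [0.5138, 0.0205, 0.1473]
tool_rot: [3.075, -0.001, 1.397]
contact_force: [1.1, 0.3, -1.7]
opening: 0.0157
time: 32.55
tool_pos: [0.5138, 0.0205, 0.1441]
tool_rot: [3.075, -0.001, 1.397]
contact_force: [-0.0, 0.5, -1.5]
opening: 0.016
```

```bash
python3 -m creep '[0,0,0,-0.002,0, 0,0,0,0,0]'|sed -n 2,4p; python3 -m creep '[0,0,0,-0.002,0, 0,0,0,0,0]'|sed -n 2,4p;python3 -m creep '[0,0,0,-0.002,0, 0,0,0,0,0]'|sed -n 2,4p
```

```text
tool_pos: [0.5141, 0.0204, 0.1427]
tool_rot: [3.074, -0.001, 1.397]
contact_force: [-1.0, 0.3, 0.3]
tool_pos: [0.5141, 0.0204, 0.1427]
tool_rot: [3.072, -0.001, 1.397]
contact_force: [0.3, 0.4, 0.1]
tool_pos: [0.5142, 0.0203, 0.1426]
tool_rot: [3.071, -0.001, 1.397]
contact_force: [-0.7, 0.9, -0.2]
```

```bash
python3 -m creep '[0,0.008,-0.0015,0,0, 0,0,0,0,0, 0,0.008,-0.0015,0,0, 0,0,0,0,0]'; python3 -m creep '[0,0.008,-0.0015,-0.002,0, 0,0,0,0,0]'
```

```text
time: 33.8
tool_pos: [0.5291, 0.018, 0.1436]
tool_rot: [3.075, -0.002, 1.398]
contact_force: [1.9, 0.0, 1.9]
opening: 0.0163
time: 34.05
tool_pos: [0.534, 0.0172, 0.1434]
tool_rot: [3.083, -0.001, 1.398]
contact_force: [0.7, -0.6, -0.6]
opening: 0.0159
```

```bash
python3 -m creep '[0,0.008,-0.0015,-0.004,0, 0,0.001,0,-0.003,0, 0,0,0,0,0]'; python3 -m creep '[0,0.008,-0.0015,-0.004,0, 0,0.001,0,-0.003,0, 0,0,0,0,0]'
```

```text
time: 34.42
tool_pos: [0.5383, 0.0165, 0.1418]
tool_rot: [3.092, 0.0, 1.4]
contact_force: [0.4, 0.7, -1.9]
opening: 0.0157
time: 34.8
tool_pos: [0.5432, 0.0158, 0.1401]
tool_rot: [3.102, 0.001, 1.401]
contact_force: [-0.8, 0.2, -2.3]
opening: 0.0161
```

```bash
python3 - <<'E'
from fit import *
c=read_camera("scene");cv2.imwrite("pics/s14.png",cv2.resize(c["image"][150:240,230:350,::-1],None,fx=6,fy=6,interpolation=cv2.INTER_CUBIC))
c=read_camera("wrist");cv2.imwrite("pics/w14.png",c["image"][:,:,::-1])
E
```

```text
(no output)
```

View pics/s14.png

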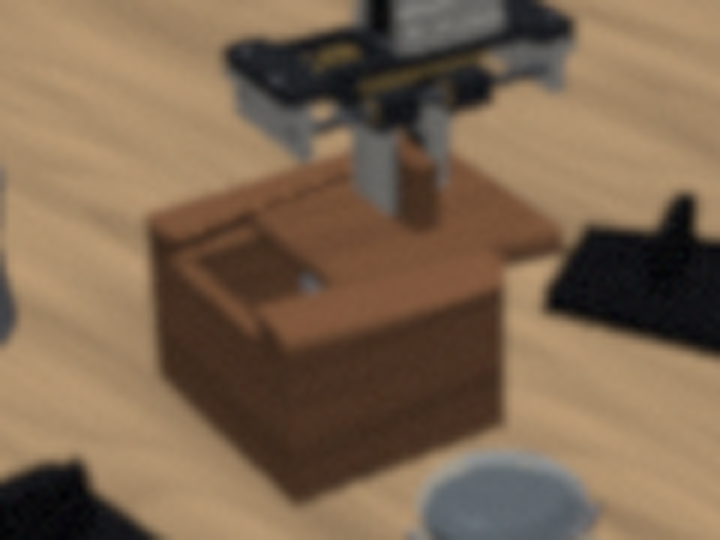

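View pics/w14.png

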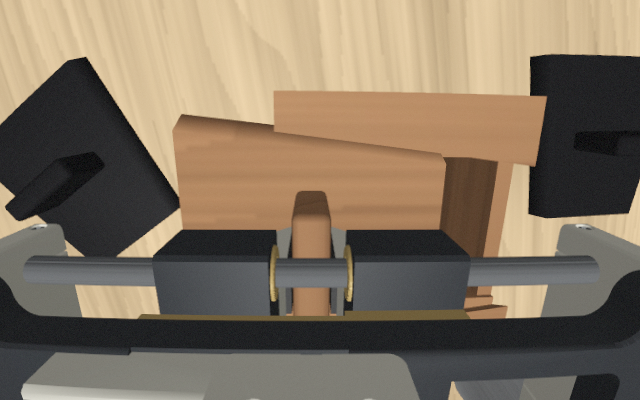

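```bash
python3 -m creep '[0,0.008,-0.0015,-0.002,0, 0,0.001,0,-0.003,0, 0,0,0,0,0]'; python3 -m creep '[0,0.008,-0.0015,-0.002,0, 0,0.001,0,-0.003,0, 0,0,0,0,0]'
```

```text
time: 35.28
tool_pos: [0.5482, 0.015, 0.1398]
tool_rot: [3.111, 0.002, 1.402]
contact_force: [-0.2, 0.3, -2.3]
opening: 0.016
time: 35.65
tool_pos: [0.5536, 0.0142, 0.1395]
tool_rot: [3.121, 0.003, 1.403]
contact_force: [-0.6, 0.1, -2.0]
opening: 0.0162
```

```bash
python3 -m creep '[0,0.008,-0.0025,-0.003,-0.005, 0,0.001,0,-0.003,-0.004, 0,0,0,0,0]'; python3 -m creep '[0,0.006,-0.0015,-0.003,-0.004, 0,0.001,0,-0.003,0, 0,0,0,0,0]'
```

```text
time: 36.02
tool_pos: [0.559, 0.0127, 0.1386]
tool_rot: [3.13, 0.003, 1.395]
contact_force: [-0.3, 0.1, -2.2]
opening: 0.0159
time: 36.4
tool_pos: [0.5625, 0.0119, 0.1375]
tool_rot: [3.14, 0.004, 1.392]
contact_force: [-1.3, -0.9, -2.0]
opening: 0.0163
```

```bash
python3 - <<'E'
from fit import *
c=read_camera("wrist");cv2.imwrite("pics/w15.png",c["image"][:,:,::-1])
S=read_camera("scene");crop(S,240,340,160,235,8,"pics/s15.png")
E
```

```text
(no output)
```

View pics/w15.png

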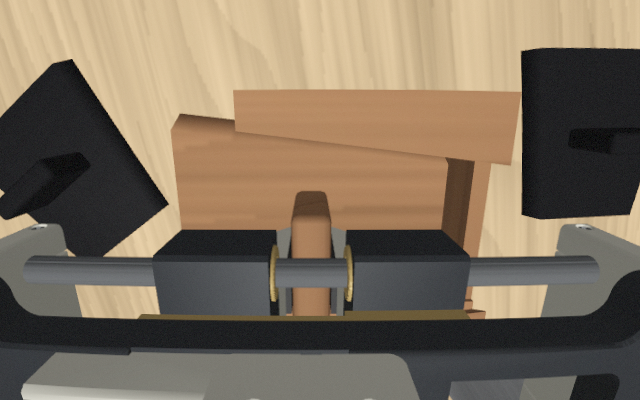

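View pics/s15.png

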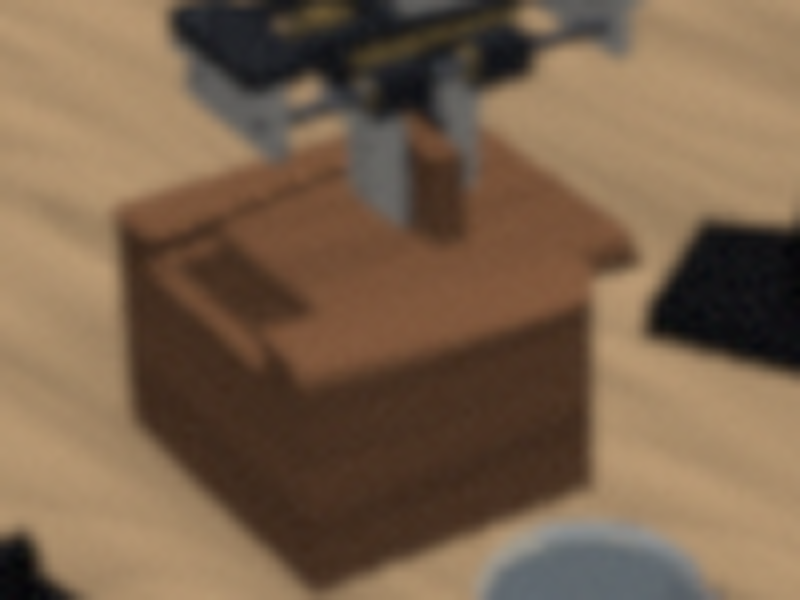

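```bash
python3 -m creep '[0,0.007,-0.0018,-0.001,0.001, 0,0,0,0,0]' 20; python3 -m creep '[0,0.006,-0.0012,-0.001,0, 0,0,0,0,0]'
```

```text
time: 36.75
tool_pos: [0.5691, 0.0105, 0.1373]
tool_rot: [-3.141, 0.004, 1.393]
contact_force: [1.5, -0.7, 1.8]
opening: 0.0158
time: 37.0
tool_pos: [0.5747, 0.0096, 0.1373]
tool_rot: [-3.138, 0.004, 1.393]
contact_force: [1.7, -1.1, 2.9]
opening: 0.0156
```

```bash
python3 -m creep '[0,0.006,-0.0018,-0.001,0.001, 0,0,0,0,0]'; python3 -m creep '[0,0.005,-0.001,-0.001,0, 0,0,0,0,0]';python3 -m creep '[0,0.004,-0.0007,-0.001,0, 0,0,0,0,0]'
```

```text
time: 37.25
tool_pos: [0.5805, 0.0082, 0.1374]
tool_rot: [-3.136, 0.003, 1.394]
contact_force: [0.4, -0.6, 3.1]
opening: 0.0161
time: 37.5
tool_pos: [0.5854, 0.0075, 0.1374]
tool_rot: [-3.134, 0.003, 1.394]
contact_force: [-1.4, 0.4, 4.2]
opening: 0.016
time: 37.75
tool_pos: [0.5891, 0.0069, 0.1375]
tool_rot: [-3.132, 0.003, 1.395]
contact_force: [-3.4, -0.7, 4.9]
opening: 0.0158
```

```bash
python3 -m creep '[0,0.004,-0.001,-0.001,0, 0,0,0,0,0]';python3 -m creep '[0,0.004,-0.0007,-0.001,0, 0,0,0,0,0]'
```

```text
time: 38.0
tool_pos: [0.5921, 0.0062, 0.1374]
tool_rot: [-3.128, 0.004, 1.395]
contact_force: [-2.8, 0.3, 5.2]
opening: 0.0163
time: 38.25
tool_pos: [0.5925, 0.0061, 0.1371]
tool_rot: [-3.118, 0.005, 1.396]
contact_force: [1.1, -0.9, 3.3]
opening: 0.0165
```

```bash
python3 - <<'E'
from fit import *
c=read_camera("wrist");cv2.imwrite("pics/w16.png",c["image"][:,:,::-1]);crop(c,170,330,70,190,5,"pics/w16z.png")
S=read_camera("scene");crop(S,240,340,160,235,8,"pics/s16.png")
E
```

```text
(no output)
```

View pics/w16.png

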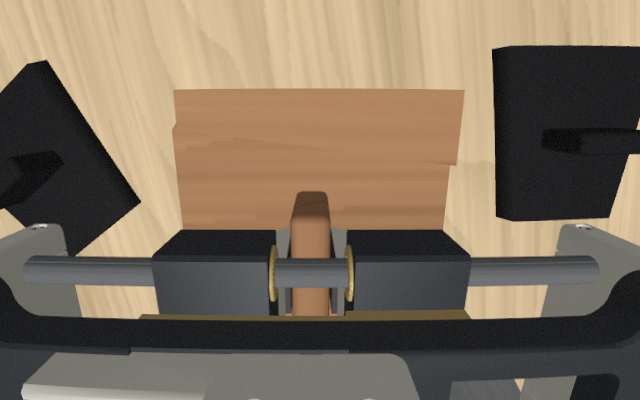

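View pics/w16z.png

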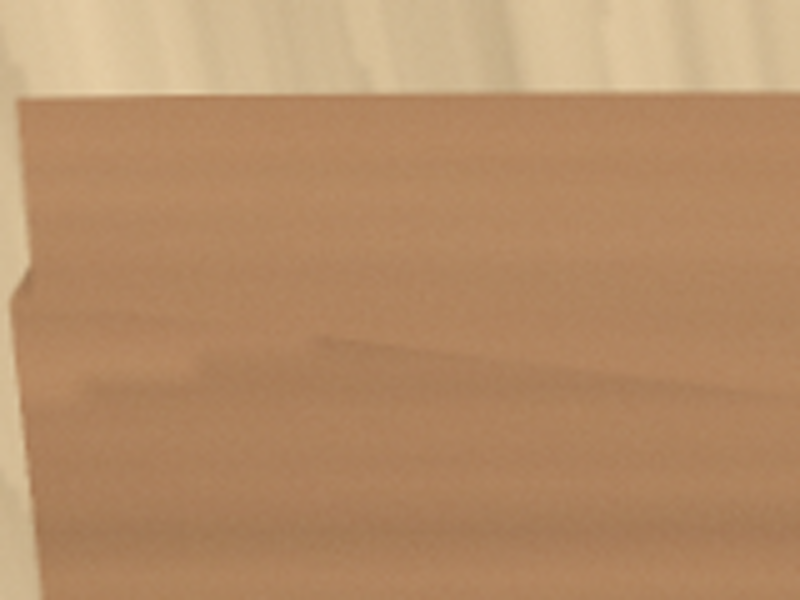

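View pics/s16.png

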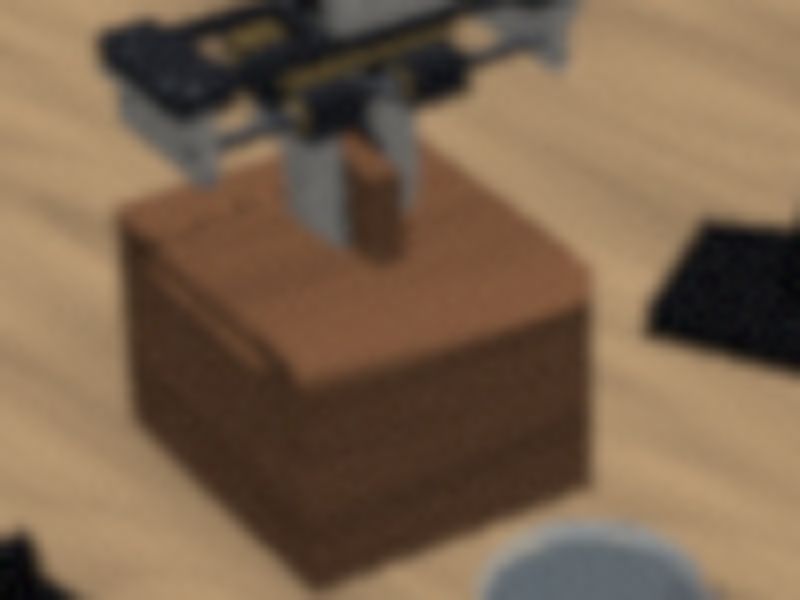

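```bash
python3 -m creep '[0,0.008,-0.0014,-0.001,0]';python3 -m creep '[0,0.008,-0.0014,-0.001,0]';python3 -m creep '[0,0.012,-0.0021,-0.001,0]'
```

```text
time: 38.48
tool_pos: [0.594, 0.0058, 0.136]
tool_rot: [-3.1, 0.006, 1.397]
contact_force: [-39.0, 4.8, 30.7]
opening: 0.0182
time: 38.6
tool_pos: [0.5944, 0.0058, 0.1356]
tool_rot: [-3.081, 0.007, 1.398]
contact_force: [-41.7, 4.5, 38.8]
opening: 0.0199
time: 38.72
tool_pos: [0.5948, 0.0057, 0.1355]
tool_rot: [-3.051, 0.009, 1.399]
contact_force: [-62.9, 6.8, 49.3]
opening: 0.0208
```

```bash
python3 -m creep '[0,-0.001,0,0.002,0]'; python3 - <<'E'
from fit import *
c=read_camera("wrist");cv2.imwrite("pics/w17.png",c["image"][:,:,::-1]);crop(c,150,470,70,190,2.5,"pics/w17z.png")
S=read_camera("scene");crop(S,240,340,160,235,8,"pics/s17.png")
s=telemetry.observe();print(s["contact_force"],s["torque"],s["tool_rot"])
E
```

```text
time: 38.85
tool_pos: [0.5927, 0.006, 0.1365]
tool_rot: [-3.048, 0.009, 1.399]
contact_force: [10.8, -2.2, -13.7]
opening: 0.0193
[-9.26667692  1.17437751  3.58235758] [-0.01170392  0.37382663 -0.09252762] [-3.04707794  0.00876981  1.39903976]
```

View pics/w17z.png

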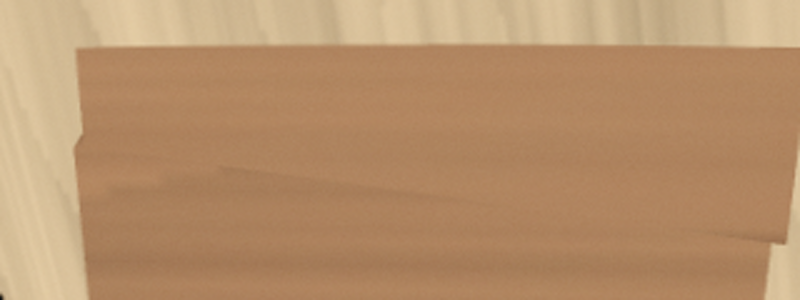

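View pics/s17.png

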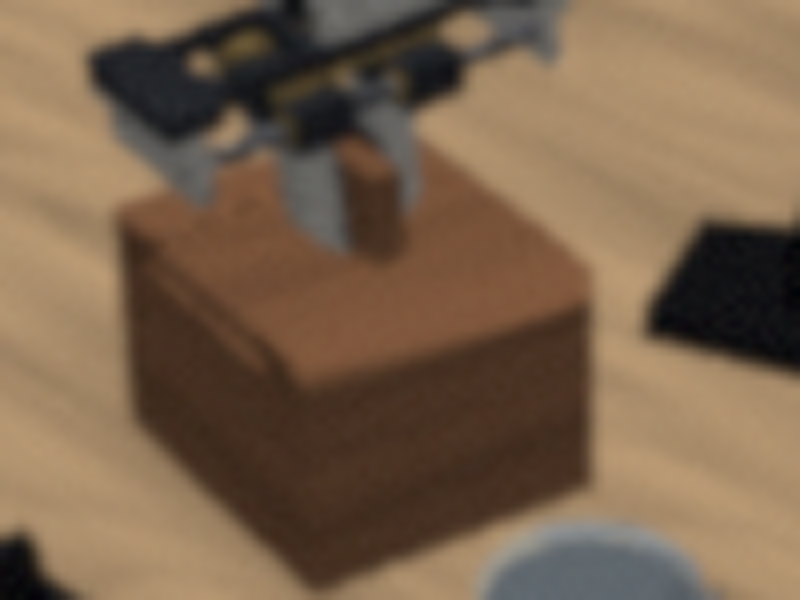

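```bash
python3 -m creep '[0.4,0,0,0.001,0, 0.4,0,0,0,0, 0.4,0,0,0,0]'; python3 -m creep '[0.4,0,0,0.015,0, 0.4,0,0,0.015,0, 0.4,0,0,0.015,0, 0.4,0,0,0.015,0, 0.4,0,0,0.015,0, 0.4,0,0,0.015,0, 0.4,0,0,0,0]'; python3 - <<'E'
from fit import *
c=read_camera("wrist");cv2.imwrite("pics/w18.png",c["image"][:,:,::-1])
T=read_camera("top");crop(T,330,430,140,215,8,"pics/t18.png")
E
```

```text
time: 39.33
tool_pos: [0.5904, 0.0065, 0.1371]
tool_rot: [-3.037, 0.009, 1.399]
contact_force: [-9.1, 2.3, 13.0]
opening: 0.0361
time: 40.2
tool_pos: [0.5931, 0.0057, 0.2321]
tool_rot: [-3.042, 0.008, 1.398]
contact_force: [0.2, -0.3, 0.0]
opening: 0.0371
```

View pics/w18.png

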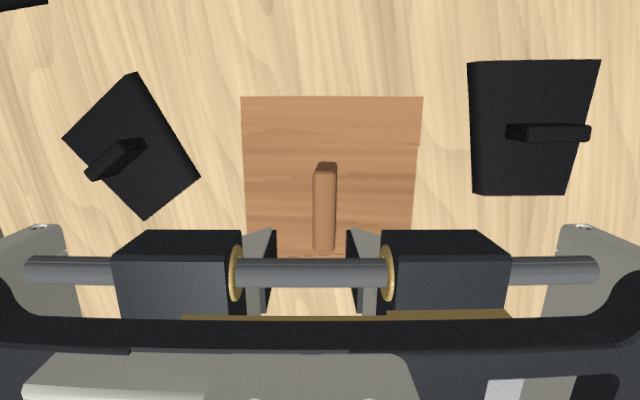

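View pics/t18.png

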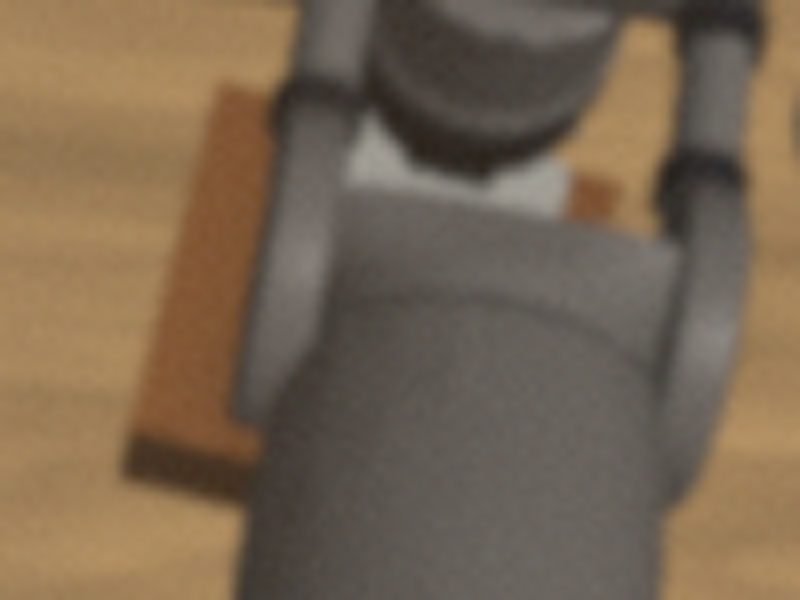

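```bash
python3 - <<'E'
from fit import *
c=read_camera("wrist");crop(c,230,330,85,160,8,"pics/w18a.png");crop(c,330,430,85,260,4,"pics/w18b.png")
q=unp(c,[[240.5,96.7],[423,96.7]],.111);d=q[1]-q[0];y=np.arctan2(d[1],d[0]);m=q.mean(0)
print(np.linalg.norm(d),y,m[0]+.08*np.sin(y),m[1]-.08*np.cos(y))
for s in(0,-.002,-.004):
  P=W([.595,.0052,-.177],[[s-.07,.04,.11],[s+.07,.02,.11],[-.07,.08,.111],[.07,.08,.111],[s+.008,.03,.154],[s-.008,.03,.154]])
  print(s,proj(c,P).round(1).tolist())
E
```

```text
0.1382216928681966 -0.1759873710090714 0.5942740911970108 0.004907631443421739
0 [[243.2, 147.4], [418.1, 175.7], [240.3, 96.1], [425.3, 96.2], [338.4, 171.9], [314.3, 171.3]]
-0.002 [[240.8, 147.4], [415.5, 175.6], [240.3, 96.1], [425.3, 96.2], [335.4, 171.8], [311.3, 171.3]]
-0.004 [[238.4, 147.4], [412.9, 175.6], [240.3, 96.1], [425.3, 96.2], [332.4, 171.7], [308.3, 171.2]]
```

View pics/w18a.png

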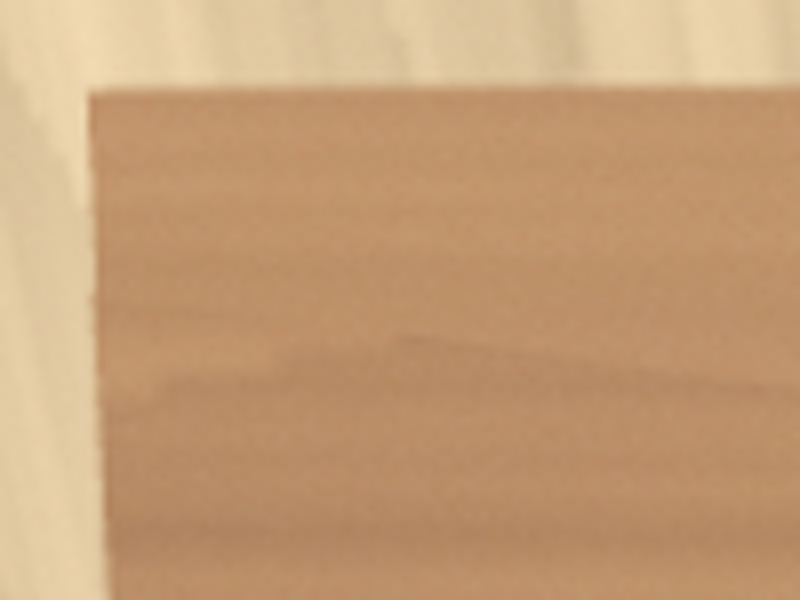

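View pics/w18b.png

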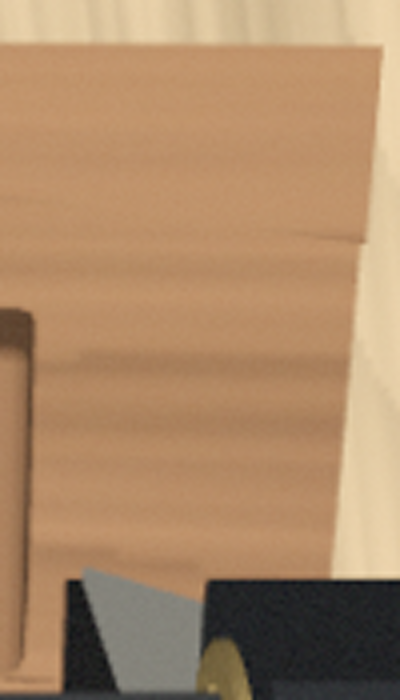

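```bash
python3 -m creep '[0.5,0,0,-0.03,0, 0.5,0,0,0,0, 0.5,0,0,-0.03,0, 0.5,0,0,0,0, 0.5,0,0,0,0]'
```

```text
time: 40.98
tool_pos: [0.593, 0.0058, 0.1708]
tool_rot: [-3.039, 0.009, 1.398]
contact_force: [0.6, -0.3, 0.5]
opening: 0.0459
```

```bash
python3 -m creep '[0.5,0,0,-0.014,0, 0.5,0,0,0,0, 0.5,0,0,-0.013,0, 0.5,0,0,0,0]'; python3 -m creep '[0,0,0,0,0, 0,0,0,0,0, 0,0,0,0,0, 0,0,0,0,0]' 15
```

```text
time: 41.48
tool_pos: [0.5939, 0.0057, 0.1442]
tool_rot: [-3.043, 0.008, 1.398]
contact_force: [-0.5, 0.5, -0.2]
opening: 0.0457
time: 41.98
tool_pos: [0.5943, 0.0056, 0.1447]
tool_rot: [-3.044, 0.008, 1.398]
contact_force: [-0.6, 0.6, -2.6]
opening: 0.0188
```

```bash
python3 -m creep '[0,0,0,0,0, 0,0,0,0.0003,0, 0,0,0,-0.0003,0, 0,0,0,0.0003,0, 0,0,0,-0.0003,0]' 50
```

```text
time: 42.6
tool_pos: [0.5943, 0.0056, 0.1446]
tool_rot: [-3.045, 0.009, 1.398]
contact_force: [-2.7, -0.1, 1.7]
opening: 0.018
```

```bash
python3 -m creep '[0,0.003,-0.0005,0,0]';python3 -m creep '[0,0.003,-0.0005,0,0]'
```

```text
time: 42.72
tool_pos: [0.5945, 0.0056, 0.1446]
tool_rot: [-3.037, 0.009, 1.399]
contact_force: [-18.4, 2.5, 5.1]
opening: 0.0178
time: 42.85
tool_pos: [0.5946, 0.0056, 0.1446]
tool_rot: [-3.029, 0.009, 1.399]
contact_force: [-14.5, 1.4, 5.1]
opening: 0.0182
```

```bash
python3 -m creep '[0,0.005,-0.0009,0,0]';python3 -m creep '[0,0.005,-0.0009,-0.001,0]'
```

```text
time: 42.98
tool_pos: [0.5948, 0.0055, 0.1445]
tool_rot: [-3.017, 0.01, 1.4]
contact_force: [-24.8, 3.0, 9.9]
opening: 0.0187
time: 43.1
tool_pos: [0.5949, 0.0055, 0.1444]
tool_rot: [-3.004, 0.011, 1.4]
contact_force: [-25.5, 1.7, 17.8]
opening: 0.019
```

```bash
python3 -m creep '[0,0,0,0.0003,0]'; python3 -m creep '[0.55,0,0,0.0003,0, 0.55,0,0,0.0003,0, 0.55,0,0,0,0, 0.55,0,0,0,0]'; python3 -m creep '[0.55,0,0,0.015,0, 0.55,0,0,0.02,0, 0.55,0,0,0.03,0, 0.55,0,0,0.03,0, 0.55,0,0,0,0, 0.55,0,0,0,0]'; python3 - <<'E'
from fit import *
c=read_camera("wrist");cv2.imwrite("pics/w19.png",c["image"][:,:,::-1]);crop(c,230,330,85,160,8,"pics/w19a.png");crop(c,330,450,70,250,4,"pics/w19b.png")
S=read_camera("scene");crop(S,240,340,160,235,8,"pics/s19.png")
E
```

```text
time: 43.22
tool_pos: [0.5947, 0.0055, 0.1447]
tool_rot: [-3.005, 0.011, 1.401]
contact_force: [5.4, -0.9, -11.6]
opening: 0.0189
time: 43.72
tool_pos: [0.5948, 0.0056, 0.1457]
tool_rot: [-3.004, 0.011, 1.4]
contact_force: [0.5, 0.1, 0.1]
opening: 0.0497
time: 44.48
tool_pos: [0.5947, 0.0056, 0.2475]
tool_rot: [-3.006, 0.011, 1.4]
contact_force: [-0.2, 0.1, 0.0]
opening: 0.0499
```

View pics/w19.png

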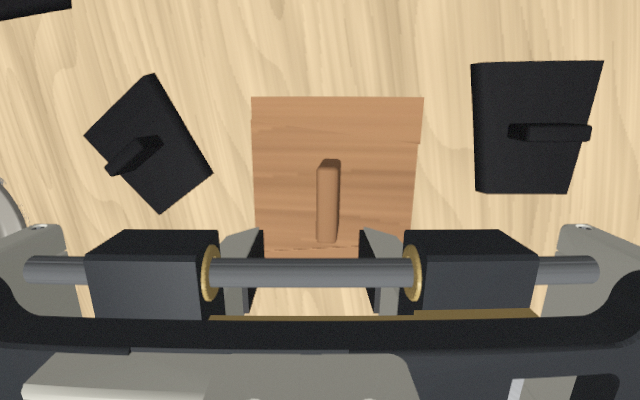

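View pics/s19.png

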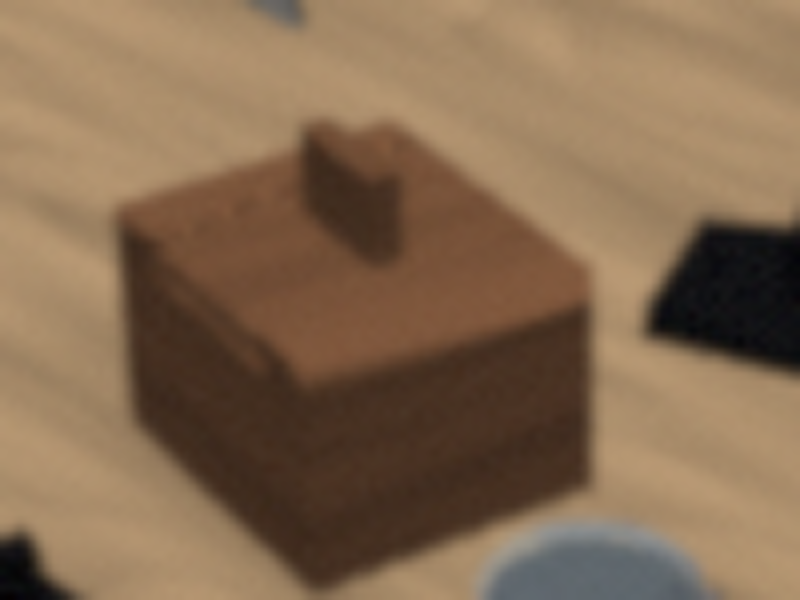

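```bash
python3 -c "
import cv2,numpy as np
a=cv2.imread('pics/w19a.png');b=cv2.imread('pics/w19b.png')
b=cv2.resize(b,(400,600));cv2.imwrite('pics/w19c.png',np.hstack([a[:,:400],b]))"; python3 - <<'E'
from fit import *
c=read_camera("wrist")
# fit caddy from rail corners then lid handle
q=unp(c,[[251.2,97],[423.5,97]],.111);d=q[1]-q[0];y=np.arctan2(d[1],d[0]);m=q.mean(0);cx,cy=m[0]+.08*np.sin(y),m[1]-.08*np.cos(y)
print(np.linalg.norm(d),y,cx,cy)
h=unp(c,[[329,168],[327,241]],.154);print(h)
for s in (0,-.003): print(proj(c,W([cx,cy,-.177],[[s+.008,.03,.154],[s-.008,.03,.154],[s+.008,-.03,.154],[s-.008,-.03,.154]])).round(1).tolist())
crop(c,305,355,150,250,6,"pics/w19h.png")
E
```

```text
0.13883588174186848 -0.1747182928186512 0.5954272139176218 0.0050020402855636276
[[ 0.60033525  0.03416844  0.154     ]
 [ 0.59002111 -0.02112197  0.154     ]]
[[340.7, 167.8], [318.3, 167.1], [338.3, 245.7], [317.5, 244.5]]
[[336.5, 167.6], [314.1, 167.0], [334.4, 245.5], [313.6, 244.2]]
```

View pics/w19c.png

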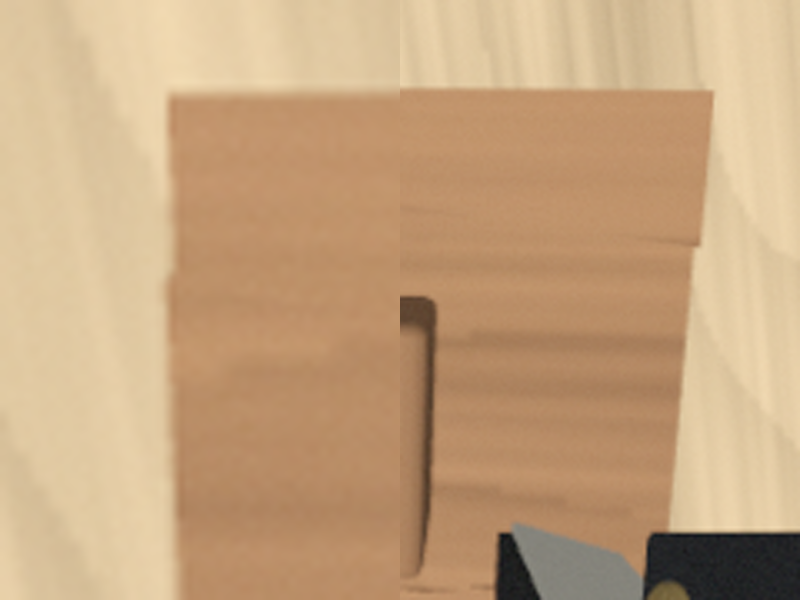

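View pics/w19h.png

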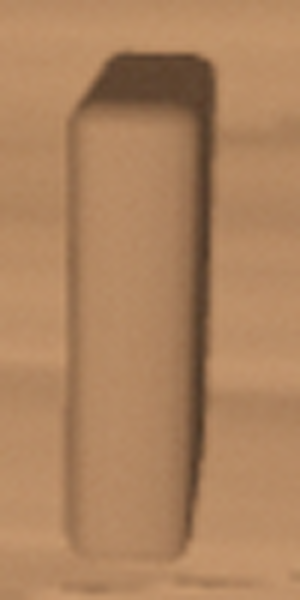

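```bash
python3 -m creep '[0.55,0,0,0.03,0, 0.55,0,-0.03,0.01,0, 0.55,0,-0.04,0,0, 0.55,0,-0.04,0,0, 0.55,0,-0.03,0,0, 0.55,0,0,0,0, 0.55,0,0,0,0]'; python3 - <<'E'
from fit import *
c=read_camera("wrist");cv2.imwrite("pics/w20.png",c["image"][:,:,::-1])
T=read_camera("top");crop(T,330,430,140,215,8,"pics/t20.png")
E
```

```text
time: 45.5
tool_pos: [0.5927, -0.1369, 0.2814]
tool_rot: [-2.993, 0.009, 1.402]
contact_force: [-0.3, 0.4, 0.7]
opening: 0.0504
```

View pics/w20.png

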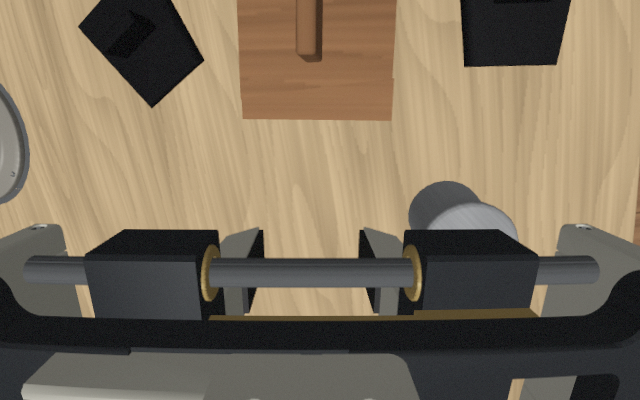

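View pics/t20.png

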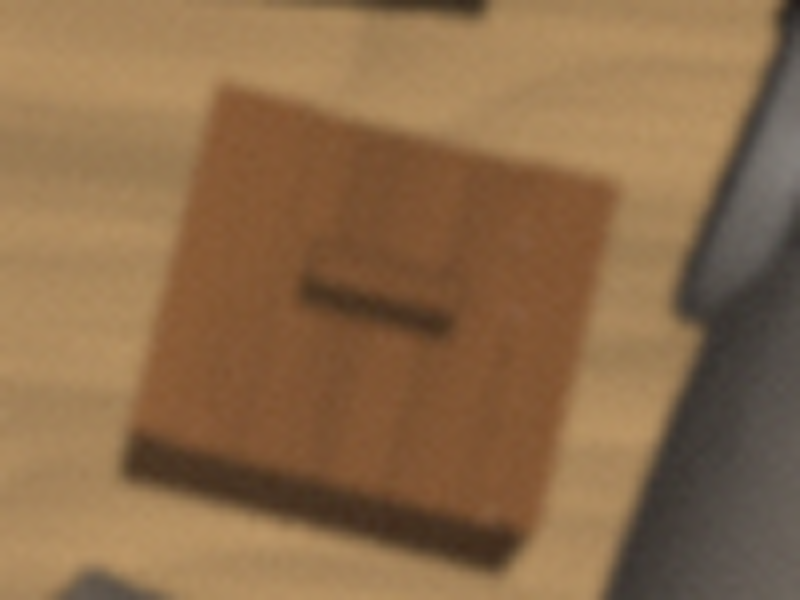

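```bash
python3 - <<'E'
from fit import *
c=read_camera("wrist")
a=cv2.resize(c["image"][30:130,225:275,::-1],None,fx=6,fy=6,interpolation=cv2.INTER_CUBIC);b=cv2.resize(c["image"][30:130,360:410,::-1],None,fx=6,fy=6,interpolation=cv2.INTER_CUBIC)
cv2.imwrite("pics/w20c.png",np.hstack([a,b]))
E
```

```text
(no output)
```

View pics/w20c.png

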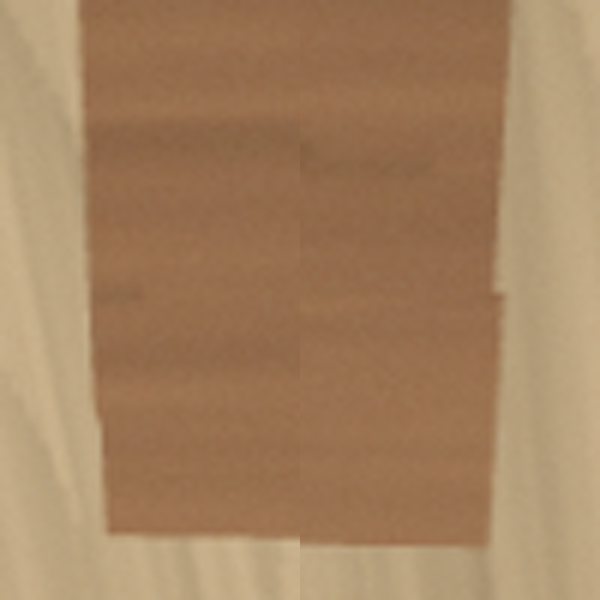

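```bash
python3 - <<'E'
from fit import *
T=read_camera("top");o=cv2.imread("pics/top0.png");n=T["image"][:,:,::-1]
d=np.abs(n.astype(int)-o).max(2)
for nm,(u0,u1,v0,v1) in dict(jar=(280,318,120,165),saucers=(190,245,160,212),pot=(425,480,130,172),floorlid=(240,298,190,245),fun=(452,480,228,255)).items():
    print(nm,(d[v0:v1,u0:u1]>40).mean().round(3))
cv2.imwrite("pics/t21.png",n)
E
```

```text
jar 0.0
saucers 0.0
pot 0.624
floorlid 0.489
fun 0.414
```

View pics/t21.png

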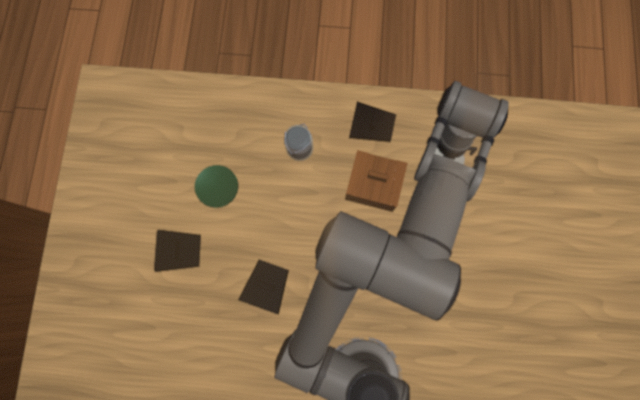

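```bash
python3 - <<'E'
from fit import *
T=read_camera("scene");o=cv2.imread("pics/scene0.png");n=T["image"][:,:,::-1]
d=np.abs(n.astype(int)-o).max(2);print((d[172:212,198:236]>40).mean(), telemetry.observe()["contact_force"])
from cell import workorder
print(workorder.hand_in())
E
```

```text
0.0 [-0.98740665  0.3805127   0.4298636 ]
the job is handed in; nothing more can be done
None
```

The job is handed in at about 46 s. The funnel filter stands rim down and stem up inside the caddy, and the lid is wedged in the way, though about 1 mm short of flush.

**What I did**
- **Funnel:** I gripped it by the stem and set it near the middle of the cavity floor. A wrist picture afterwards showed it upright.
- **Lid:** I took the brown lid by its handle, entered it narrow end first in the mouth of the way, and slid it in. I then pushed along the way, regripped the handle and pushed again with 15 to 25 N. It moved only about 0.6 mm under those pushes.

**Last checks**
- **Fit:** The pictures show the lid straight in the way, with matching steps on both rails. It sits about 1 mm (0.8 to 1.3 mm) short of exactly flush. Repeated pushing closed no more of that gap.
- **Bystanders:** The jar and saucers match the first top picture, and the pot matches the first scene picture. The jaws are open, the arm is clear, and the measured force is near zero.

**What went less well**
- The tool slowly tilted during fast moves, up to about 9 degrees at the end. I could not fully correct it.
- The lid went in slightly nose up and flattened against the ledges. It slipped a few millimetres up in the grip on the way.
- One earlier push peaked at about 63 N sideways and 49 N upward at the wrist, below the 120 N limit but well over the 15 to 20 N needed.
- Taking the load off after the last push briefly pulled up with about 12 N. The lid showed no clear shift afterwards.

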